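Vent the camera case

ROBOT

A 6-joint arm with a two-finger parallel gripper is mounted at the origin on the work surface. World frame = base frame: x ahead of the robot, y to its left, z up, the work surface at z = 0. Lengths are in m, angles in rad, forces in N, time in s.
With the tool pointing down it reaches from about 0.35 to 0.975 m from the base axis. Payload 4.9 kg.
Tool frame: the origin (TCP) lies midway between the tips of the shut fingers; the grasp point (between the pads) lies 19 mm behind it; x points along the fingers, z is the direction in which the jaws open and shut, and the axes are right-handed (so a half turn about x gives the same grasp; the last joint's range is limited). The gripper opens to 85 mm and grips with 20 to 120 N. Pads are 22 mm wide; open, the fingers measure 114 mm over their backs; the gripper's body (76 mm by 85 mm) begins 54 mm behind the grasp point. The pads swing forward as they close: fully open they stand 13 mm farther back than shut.
Start: joints at [1.105, 0.053, 1.613, -0, 1.476, -0.119], TCP at [0.212, 0.588, 0.196] pointing down, gripper open.
Joint ranges: [-3.01, 3.01], [-1.01, 2.22], [0.06, 2.58], [-1.02, 4.17], [0.09, 2.62], [-3.14, 3.14]. Speed limits (rad/s): [2.57, 2.57, 3.14, 3.14, 3.14, 3.14].

INTERFACE

Orientations are given as a unit quaternion [w, x, y, z].
In Python, from plant import get_state, snapshot, job_done, trace, mark_of gives the robot as it stands. The module is installed in compiled form; this text tells all that it offers.
- The arm moves only by the tool servo_tool, never from a script. Its argument "plan" is one flat list of numbers, 6 for each row, row after row: the shift along the tool's x, y, z in cm, then the turn, a rotation vector about the tool's x, y, z in degrees. In form: [x, y, z, ax, ay, az, x, y, z, ax, ay, az, ...]. A call has 1 to 5 rows; each row is the pose to reach, as a shift and turn from the pose commanded when the call began, along the tool's axes at that moment; what a row does not reach only later rows make up. A row lasts 1/10 s, in which the tool goes at most 50 mm and 8.59 degrees, less where a joint would pass 70% of its speed; a pose out of reach is approached as far as the arm can. A call with a gripper value outside its range is refused whole. "grip" is the gripper's target within -1 to 1 (fully open at 1, half-way at 0, shut at -1), set as the call begins (left out, the last holds). The fingers move at their own pace and stop on an object; "force" is the grip in N (left out, the last holds). Time passes only in rows, so rows that repeat a pose let the fingers close. It gives the time, the measured TCP pose, the force and the opening at its end, in the units of the state.
- get_state(): the state, without advancing time (a new reading comes with each control period).
- snapshot(name): name is "scene" or "side" or "wrist"; returns a dict with "image" (400x640x3 uint8, red, green, blue), "intrinsics" (3x3 intrinsics, pixels), "rvec" (rotation vector, rad) and "tvec" (3), from world to camera coordinates, as OpenCV has them; the wrist camera has in their place "tool_from_camera" (4x4, takes a point from camera to tool coordinates, whose origin is the TCP and whose axes are the tool frame's). Camera axes: x right, y down, z forward; pixel columns grow to the right and rows downward; lengths in m; the calibration is good to about 2 mm. The wrist camera is an equidistant fisheye: a pixel r from the principal point sees the ray r / f radians off the axis. A picture is of the moment at which its call begins: read the wrist's pose just before it. There is no depth.
- job_done(): hands the job in, once; it reports no verdict.
Trained networks look in a picture, given as the dict that the camera call returned (one of the last four; its "shot" number tells which), for a name from the list of things; names that differ only in an ending like _2 or _b are one class to them, and where a whole thing is asked for, a point or a joint stands for the part that bears it (a point fixed in the world has none). Each returns a list of dicts, best first, with "conf" (0 to 1); they miss things now and then, are a little off and sometimes report something else, mostly with a low value. They report only what shows in the picture. A call takes as long as a camera call.
- trace(picture, name): "pixels" (400x640 bool, what is visible of it) and "box" ([left, top, right, bottom] in pixels, round what is visible of it).
- mark_of(picture, name): "position" ([column, row] in pixels: a listed point, or the origin of a listed thing).
The state is a dict: "time": time; "joints": joint angles; "dq": joint speeds; "joint_torque": joint torques, N m; "tcp_pos": TCP position; "eef_rot": TCP orientation; "ft_force": force on the tool from outside, world axes, zero at the start; "ft_torque": the same for the moment, N m; "finger_gap": opening from 0.0 (shut) to 1.0 (fully open).
Only numpy, scipy, OpenCV 4.12 (cv2) and the standard library are available. Lean on these libraries where they do the work, as an engineer would, in place of code of your own. Each camera call takes 0.05 s, during which the arm holds its last target. There are 200 camera calls.

TASK

The hard camera case has to be vented before it is opened: flip the valve's hinged tab right back, then unscrew the round cap beneath it anticlockwise until it comes up against its stop, and let go. Go gently by feel: the valve sits in a soft rubber mount, so never shove it more than 3 mm sideways, and do not force the cap on once it has reached its stop. Leave the things lying on the lid and the lens beside the case where they are.

Things in the scene. Friction and masses are not known exactly. Their poses are not given: they have to be found in the camera images.
- port (a point): Middle of the flat lid (120 above the desk) of the fixed grey hard case, 240 along its x, 340 along its y, handle on its -x side; z up. The vent valve stands here, square to the case, but its axis lies up to 12 mm off this point along x and along y, differently each time, not measured: find it by touch or camera. The three _spot points are off by the same amount.
- cap_spot (a point): Nominal middle of the round black knurled cap, on the valve axis: 36 across, from 5 to 25 above the lid, on a black flange 60 across and 5 high. The cap rises 1.5 mm per rad as it unscrews. Its top is 3.5 mm under the shut tab. True place: same offset as the valve's.
- hinge_spot (a point): Nominal middle of the tab's hinge pin, level, along the case's y: 42 mm from the valve axis on +x, 31 above the lid, between two lugs (48 wide in all). True place: same offset as the valve's.
- tongue_spot (a point): Nominal pinching point on the shut tab's tongue, at mid-thickness: 86 mm from the hinge pin, 12 mm from the tongue's free end (-x). The tab is a grey plate 5 thick: a disc 50 across over the cap, then a flat tongue 22 wide (along y), clear of the disc for 30 mm up to its end; 28 mm of free space under it. Pinched by its sides it can turn between the pads.
- tab (a joint): Angle of the flip tab about its hinge pin, rad: 0 shut (level, over the cap), grows as the tongue is lifted and swung over away from the case's handle side; 1.57 upright, stop at 2.5 leaning back. It may start up to 0.08 open. A stiff hinge (about 0.07 N m): it stays where it is left.
- cap (a joint): Angle of the screw cap, rad: 0 fully screwed down, grows anticlockwise seen from above, firm stop at 2.2 (fully unscrewed; the cap stays captive). It starts between 0 and 0.4. It turns against about 0.07 N m of friction and stays where it is left.
- stem (a joint): Twist of the valve stem under the cap, rad, a stiff spring of 1.5 N m per rad: 0 unloaded, about 0.05 while the cap turns, grows quickly when the cap is turned on against its stop. It is overstrained beyond 0.2 (0.3 N m).
- port_x (a joint): Sideways give of the whole valve in its rubber mount along the case's x, m: 0 unloaded, spring of 2 N per mm. Must stay within 0.003 either way.
- port_y (a joint): The same along the case's y.
- lens_cap_mid (a point): Centre of a round black lens cap, 58 across, 9 high (mm), on the case lid, in its left (+y) third; a bystander, leave alone.
- battery_mid (a point): Centre of a grey camera battery, 55 x 40 x 20 (mm), on the case lid, in its right (-y) third; a bystander, leave alone.
- filter_mid (a point): Centre of a dark metal filter ring, 52 across, 8 high (mm), on the case lid, in its right (-y) third; a bystander, leave alone.
- lens_mid (a point): Centre of a black camera lens standing upright, 78 across, 100 high (mm), on the desk right of the case; a bystander, leave alone.

How it is judged:
On the way, in this order (a step that is already met when the one before it is completed fails the run):
1. the tab is flipped right back (at least 2.2 rad) (value of joint tab above 2.2 rad), for 0.2 s.
2. the cap is unscrewed to its stop (at least 2.05 of 2.2 rad) (value of joint cap above 2.05 rad), for 0.2 s.
At the end, for the whole second after the job is handed in: The tab stands flipped back (at least 2.2 of its 2.5 rad), the cap is unscrewed to its stop (at least 2.05 of 2.2 rad), both at rest (value of joint tab above 2.2 rad and value of joint cap above 2.05 rad and velocity of joint cap between -0.05 and 0.05 rad/s and velocity of joint tab between -0.05 and 0.05 rad/s); the robot touches nothing.
It fails at once if the valve is pushed more than 3 mm sideways in its mount (6 N) ((value of joint port_x above 0.003 m or value of joint port_x below -0.003 m) or (value of joint port_y above 0.003 m or value of joint port_y below -0.003 m)).
It fails at once if the cap is forced: its stem twists more than 0.2 rad (0.3 N m) (value of joint stem above 0.2 rad or value of joint stem below -0.2 rad).
It fails at once if a thing on the lid, or the lens beside the case, is moved more than 20 mm (distance of any of lens_cap_mid, battery_mid, filter_mid, lens_mid from where it was at the start of the episode above 0.02 m).
It also fails if it takes over 72 s, if anything falls off the work surface, if the arm or the gripper's body presses on something with over 40 N, if the wrist force passes 120 N, or if a joint passes its speed limit or range.

## Working session

There is one attempt and no reset: what is moved stays moved. The work goes in short steps, Python scripts to look and compute and a tool call to move; the robot and the scene stay as the last step left them, time stands still between calls to the robot, and variables do not carry over. Pictures are saved under pics/ and viewed, about 8 in all and at most 12, crops included, and the job is handed in when it is done.

Besides the shell and the picture viewer there is one more tool, called after "Call:" by a JSON object that holds its "api" and its "payload". servo_tool: Moves the arm, as the interface text tells. Its arguments: {"type":"object","properties":{"plan":{"type":"array"},"grip":{"type":"number"},"force":{"type":"number"}},"required":["plan"]}

```bash
mkdir -p pics
cat > h.py <<'E'
import numpy as np, cv2
from scipy.spatial.transform import Rotation as R
from plant import get_state, snapshot, job_done, trace, mark_of
def rot(s): q=s['eef_rot']; return R.from_quat([q[1],q[2],q[3],q[0]]).as_matrix()
def ray(p,uv,s=None):
    K=np.array(p['intrinsics']); x=(uv[0]-K[0,2])/K[0,0]; y=(uv[1]-K[1,2])/K[1,1]
    if 'rvec' in p:
        Rm=cv2.Rodrigues(np.array(p['rvec'],float))[0]; t=np.array(p['tvec'],float).ravel()
        d=Rm.T@np.array([x,y,1]); return -Rm.T@t, d/np.linalg.norm(d)
    th=np.hypot(x,y); d=np.array([x/th*np.sin(th),y/th*np.sin(th),np.cos(th)]) if th>1e-9 else np.array([0,0,1.])
    T=np.array(p['tool_from_camera']); Q=rot(s)
    return Q@T[:3,3]+np.array(s['tcp_pos']), Q@T[:3,:3]@d
def tri(rays):
    A=np.zeros((3,3));b=np.zeros(3)
    for o,d in rays:
        P=np.eye(3)-np.outer(d,d);A+=P;b+=P@o
    x=np.linalg.solve(A,b); return x,[np.linalg.norm((np.eye(3)-np.outer(d,d))@(x-o)) for o,d in rays]
def atz(r,z): o,d=r; return o+d*(z-o[2])/d[2]
def save(n,im): cv2.imwrite('pics/'+n+'.png',im[:,:,::-1])
E
python3 - <<'E'
from h import *
np.set_printoptions(precision=4,suppress=True)
s=get_state(); print(s); print(rot(s))
P={c:snapshot(c) for c in('scene','side','wrist')}
for c in P: save(c,P[c]['image'])
save('both',np.vstack([P['scene']['image'],P['side']['image']])[:, :][::1])
for n in ['port','cap_spot','hinge_spot','tongue_spot','lens_cap_mid','battery_mid','filter_mid','lens_mid','tab','cap']:
    rs=[]
    for c in P:
        m=mark_of(P[c],n)
        if m:
            r=ray(P[c],m[0]['position'],s); print(n,c,np.array(m[0]['position']),round(m[0]['conf'],2)); 
            if m[0]['conf']>.4: rs.append(r)
    if len(rs)>1: print('   ',*tri(rs))
E
```

```text
{'time': 0.0, 'joints': array([ 1.105 ,  0.0534,  1.6143, -0.    ,  1.476 , -0.119 ]), 'dq': array([-0.0001,  0.0004,  0.    , -0.0008,  0.0005, -0.0002]), 'joint_torque': array([  0.0008, -39.3682, -37.0181,  -0.0001,   0.0072,  -0.    ]), 'tcp_pos': array([0.2121, 0.5872, 0.1948]), 'eef_rot': array([ 0.5781, -0.4066,  0.5794,  0.4059]), 'ft_force': array([-0.0586, -0.5028, -0.309 ]), 'ft_torque': array([-0.0285,  0.0344,  0.0147]), 'finger_gap': 0.9983170707368283}
[[-0.0009 -0.9405  0.3399]
 [-0.0019  0.3399  0.9405]
 [-1.      0.0002 -0.0021]]
port scene [365.  213.4] 0.68
port side [317.2 243.8] 0.87
    [0.52   0.0012 0.1131] [np.float64(0.004449339536838602), np.float64(0.004449339536838541)]
cap_spot scene [370.5 210.8] 0.66
cap_spot side [315.9 242.1] 0.93
    [0.5196 0.0093 0.1284] [np.float64(0.0053508242642925485), np.float64(0.005350824264292604)]
hinge_spot scene [355.9 219.9] 0.68
hinge_spot side [298.7 227. ] 0.65
    [ 0.5667 -0.0036  0.1513] [np.float64(0.002467007799975523), np.float64(0.0024670077999755587)]
tongue_spot scene [376.2 186.1] 0.72
tongue_spot side [3
[... 212 characters left out ...]
96] [np.float64(0.0010298377417279313), np.float64(0.001029837741727978)]
battery_mid scene [317.8 160.6] 0.82
filter_mid scene [292.3 204. ] 0.55
filter_mid side [329.9 199.9] 0.64
    [ 0.5563 -0.1347  0.1259] [np.float64(0.0032003743576638943), np.float64(0.0032003743576637642)]
lens_mid scene [195.7 169.7] 0.95
lens_mid side [378.8 170.4] 0.78
lens_mid wrist [ 40.8 398.7] 0.7
    [ 0.5141 -0.3875  0.0514] [np.float64(0.007873822514416649), np.float64(0.0016700359044612308), np.float64(0.006375121840385024)]Traceback (most recent call last):
  File "<stdin>", line 10, in <module>
ValueError: it knows: battery_mid, cap_spot, filter_mid, hinge_spot, lens_cap_mid, lens_mid, port, tongue_spot
```

Run:
```python
import cv2,numpy as np
a=cv2.imread('pics/scene.png')[110:310,180:500];b=cv2.imread('pics/side.png')[130:330,180:500]
cv2.imwrite('pics/v1.png',np.vstack([cv2.resize(a,(480*960//960*1,300)),cv2.resize(b,(480,300))]) if 0 else cv2.resize(np.vstack([a,b])[:, :],(480,600)))
cv2.imwrite('pics/v1.png',cv2.resize(np.hstack([a,b]),(800,250),interpolation=cv2.INTER_CUBIC))
```

```text
(no output)
```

View pics/scene.png

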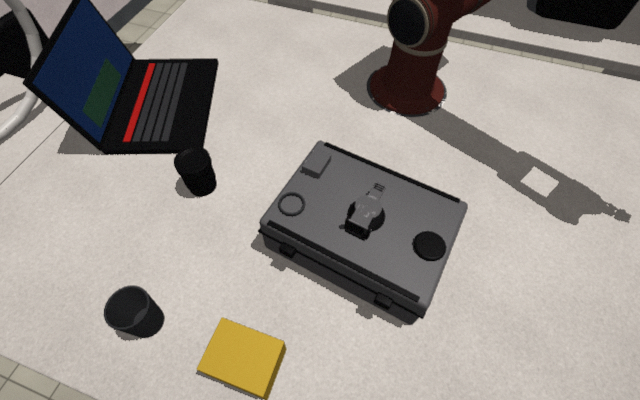

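View pics/side.png

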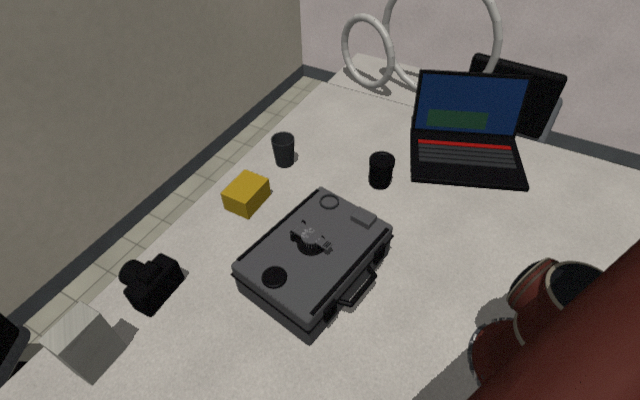

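The case lies at about (0.52, 0), with yaw near -8° and the handle facing the robot. The tab is shut, with its tongue at scene (376,186) and side (329,244). I'll move the wrist camera over the valve next.

Call:
{"api": "servo_tool", "payload": {"plan": [-3.4, -3.5, -3.5, 0, 0, 0, -6.7, -7, -7, 0, 0, 0, -8.4, -10.5, -10.5, -3, 0, 0, -8.4, -14, -13.5, -7.5, 0, 0, -8.4, -17.5, -16.5, -12, 0, 0], "grip": 1, "force": 20}}

```text
time: 1.85
tcp_pos: [0.3158, 0.3828, 0.2817]
eef_rot: [0.533, -0.466, 0.531, 0.466]
ft_force: [0.7, 0.0, -0.1]
finger_gap: 1.0
```

Call:
{"api": "servo_tool", "payload": {"plan": [0, -2.6, -3.9, 0, 0, 0, 0, -5.2, -7.8, 0, 0, 0, 0, -7.8, -11.7, 0, 0, 0, 0, -10.4, -15.6, 0, 0, 0, 0, -13, -19.5, 0, 0, 0]}}

```text
time: 2.35
tcp_pos: [0.4175, 0.1711, 0.28]
eef_rot: [0.534, -0.465, 0.533, 0.464]
ft_force: [1.7, 0.3, 0.1]
finger_gap: 1.007
```

Call:
{"api": "servo_tool", "payload": {"plan": [0, -2.6, -3.9, 0, 0, 0, 0, -5.2, -7.8, 0, 0, 0, 0, -7.8, -11.7, 0, 0, 0, 0, -10.3, -15.5, 0, 0, 0, 0, -10.3, -15.5, 0, 0, 0]}}

```text
time: 2.85
tcp_pos: [0.499, 0.0009, 0.2792]
eef_rot: [0.534, -0.463, 0.535, 0.463]
ft_force: [0.5, 1.1, -0.4]
finger_gap: 1.0
```

```bash
cat > look.py <<'E'
from h import *
import sys
np.set_printoptions(precision=4,suppress=True)
s=get_state(); print(s['time'],s['joints'],s['tcp_pos'],s['ft_force'],s['ft_torque']); print(rot(s))
p=snapshot('wrist'); save(sys.argv[1],p['image'])
import json
print(p['intrinsics'],p['tool_from_camera'])
H=dict(port=.12,cap_spot=.135,hinge_spot=.151,tongue_spot=.1485,lens_cap_mid=.1245,battery_mid=.13,filter_mid=.124)
for n in H:
    m=mark_of(p,n)
    if m: print(n,np.array(m[0]['position']),round(m[0]['conf'],2),atz(ray(p,m[0]['position'],s),H[n]))
E
python3 look.py w1
```

```text
2.85 [-0.1466 -0.289   1.7897 -0.0014  1.6412 -1.5737] [0.499  0.0009 0.2792] [ 0.4704  1.1025 -0.4366] [ 0.0193 -0.0154 -0.0047]
[[-0.0005 -0.9897  0.1432]
 [-0.0013  0.1432  0.9897]
 [-1.      0.0003 -0.0014]]
[[309.7069   0.     320.8315]
 [  0.     309.7069 200.2288]
 [  0.       0.       1.    ]] [[-0.0006 -0.2627  0.9649 -0.1777]
 [-0.0012 -0.9649 -0.2627  0.0647]
 [ 1.     -0.0014  0.0003 -0.0003]
 [ 0.      0.      0.      1.    ]]
hinge_spot [322.4 244.3] 0.59 [ 0.566  -0.0075  0.151 ]
tongue_spot [ 96.3 217.4] 0.28 [ 0.4989 -0.2915  0.1485]
battery_mid [205.1 156.3] 0.85 [ 0.4543 -0.1229  0.13  ]
filter_mid [218.2 240.1] 0.75 [ 0.556 -0.133  0.124]
```

View pics/w1.png

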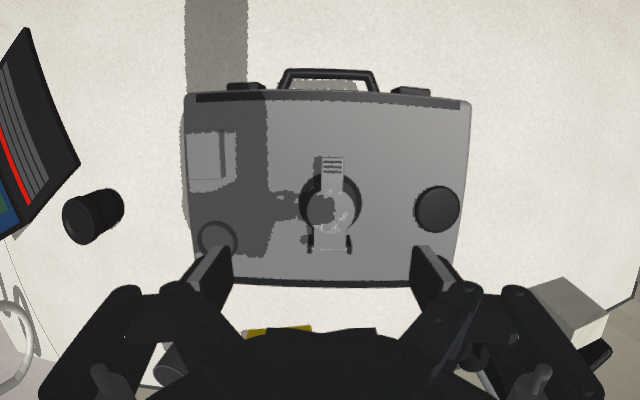

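The wrist view shows the tongue end near (332,158), the hinge lugs at about (310,243) and (350,243), and the tab disc at about (328,205). I'll zoom in and turn these into positions.

```bash
python3 - <<'E'
import cv2
a=cv2.imread('pics/w1.png')[145:260,280:380]
a=cv2.convertScaleAbs(a,alpha=1.6); cv2.imwrite('pics/w1z.png',cv2.resize(a,None,fx=5,fy=5,interpolation=cv2.INTER_CUBIC))
E
python3 - <<'E'
from h import *
np.set_printoptions(precision=4,suppress=True)
s=get_state();p=snapshot('wrist')
L=lambda uv,z:atz(ray(p,uv,s),z)
for uv in [(196,96),(460,102),(193,276),(452,284)]: print('lid',L(uv,.12))
for n,uv,z in [('tongueL',(321,165),.151),('tongueR',(343,165),.151),('end',(332,157),.151),('lugL',(310,243),.151),('lugR',(350,243),.151)]: print(n,L(uv,z))
E
```

```text
lid [ 0.3842 -0.1208  0.12  ]
lid [0.4305 0.1768 0.12  ]
lid [ 0.6042 -0.1789  0.12  ]
lid [0.6642 0.1612 0.12  ]
tongueL [0.4801 0.0087 0.151 ]
tongueR [0.483  0.0305 0.151 ]
end [0.4735 0.0207 0.151 ]
lugL [ 0.5617 -0.0144  0.151 ]
lugR [0.5677 0.0282 0.151 ]
```

View pics/w1z.png

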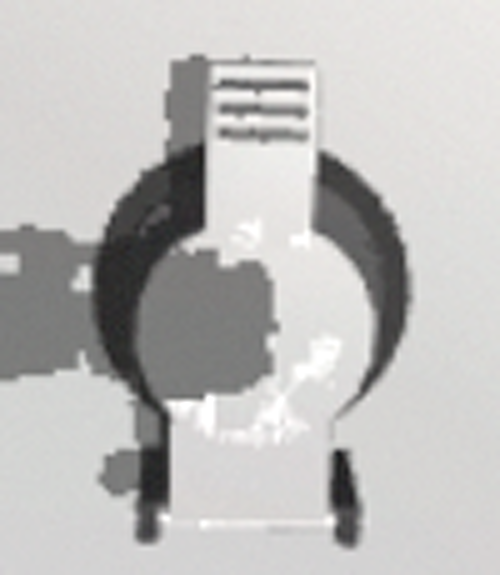

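Run:
```python
from h import *
np.set_printoptions(precision=4,suppress=True)
s=get_state();p=snapshot('wrist')
L=lambda uv,z:atz(ray(p,uv,s),z)
z=.1535
t=[L((321.5,y),z)/2+L((343,y),z)/2 for y in (163,175,185)]
print(t, L((321.5,170),z)-L((343,170),z))
d=L((307.4,206),z);e=L((355,206),z);print('disc',(d+e)/2,np.linalg.norm(d-e))
h=[L((313,y),.1535)/2+L((346.4,y),.1535)/2 for y in(232,245)];print('plate',h)
l=(L((307,246),.15)+L((351.6,246),.15))/2;print('lugs',l,np.linalg.norm(L((307,246),.15)-L((351.6,246),.15)))
v=h[1]-t[0];print('yaw',np.degrees(np.arctan2(v[1],v[0])))
e=L((332.3,157.4),z);print('end',e,'dist to y=249 line',np.linalg.norm(L((330,249),.1535)-e))
for a,b in [((210,91),(450,96)),((200,280),(440,286))]:
  w=L(b,.12)-L(a,.12);print('edge yaw',np.degrees(np.arctan2(-w[0],w[1])))
# flange ellipse 
f=(L((299,204),.125)+L((362,204),.125))/2; print('flange',f,np.linalg.norm(L((299,204),.125)-L((362,204),.125)))
```

```text
[array([0.4792, 0.02  , 0.1535]), array([0.4912, 0.0184, 0.1535]), array([0.5014, 0.0171, 0.1535])] [-0.0029 -0.0212  0.    ]
disc [0.5231 0.0133 0.1535] 0.048832268863976236
plate [array([0.5511, 0.0081, 0.1535]), array([0.566 , 0.0062, 0.1535])]
lugs [0.5686 0.0055 0.15  ] 0.04831774179445063
yaw -9.032497378272346
end [0.4737 0.0208 0.1535] dist to y=249 line 0.09804639548745397
edge yaw -8.641709742984656
edge yaw -9.528082512999097
flange [0.5291 0.0127 0.125 ] 0.0706555508245647
```

Everything agrees on a yaw of -9°:
- **Hinge pin:** about (0.5705, 0.0055)
- **Valve axis:** about (0.529, 0.012)
- **Pinch point:** about (0.4856, 0.019)

The widths match at the given heights. The network "spot" marks look nominal, so I'm using the seen geometry. I'll go lower and check from a second view.

Call:
{"api": "servo_tool", "payload": {"plan": [2, 0.4, 0.4, 0.8, 0, 0, 4, 0.8, 0.8, 0.8, 0, 0, 6, 1.2, 1.2, 0.8, 0, 0, 8, 1.58, 1.59, 0.8, 0, 0, 8, 1.58, 1.59, 0.8, 0, 0], "grip": -0.1}}

```text
time: 3.85
tcp_pos: [0.482, 0.0241, 0.1962]
eef_rot: [0.535, -0.46, 0.537, 0.463]
ft_force: [0.1, 0.5, -0.9]
finger_gap: 0.452
```

```bash
python3 look.py w2
python3 - <<'E'
import cv2
a=cv2.imread('pics/w2.png')[100:300,200:460]
a=cv2.convertScaleAbs(a,alpha=1.6); cv2.imwrite('pics/w2z.png',cv2.resize(a,None,fx=3,fy=3,interpolation=cv2.INTER_CUBIC))
E
```

```text
3.85 [-0.1045 -0.2942  1.9299  0.0001  1.5119 -1.5253] [0.482  0.0241 0.1962] [ 0.0758  0.5193 -0.9467] [0.0035 0.0441 0.0149]
[[-0.0059 -0.9887  0.1495]
 [ 0.0007  0.1495  0.9888]
 [-1.      0.006  -0.0002]]
[[309.7069   0.     320.8315]
 [  0.     309.7069 200.2288]
 [  0.       0.       1.    ]] [[-0.0006 -0.2627  0.9649 -0.1777]
 [-0.0012 -0.9649 -0.2627  0.0647]
 [ 1.     -0.0014  0.0003 -0.0002]
 [ 0.      0.      0.      1.    ]]
cap_spot [299.9 302.5] 0.21 [ 0.5748 -0.0096  0.135 ]
hinge_spot [302.2 299.8] 0.59 [ 0.5619 -0.0043  0.151 ]
tongue_spot [302.  204.6] 0.7 [0.4797 0.0098 0.1485]
lens_cap_mid [442.6 256.6] 0.63 [0.5562 0.1284 0.1245]
battery_mid [154.6 188.3] 0.78 [ 0.4499 -0.1217  0.13  ]
```

View pics/w2z.png

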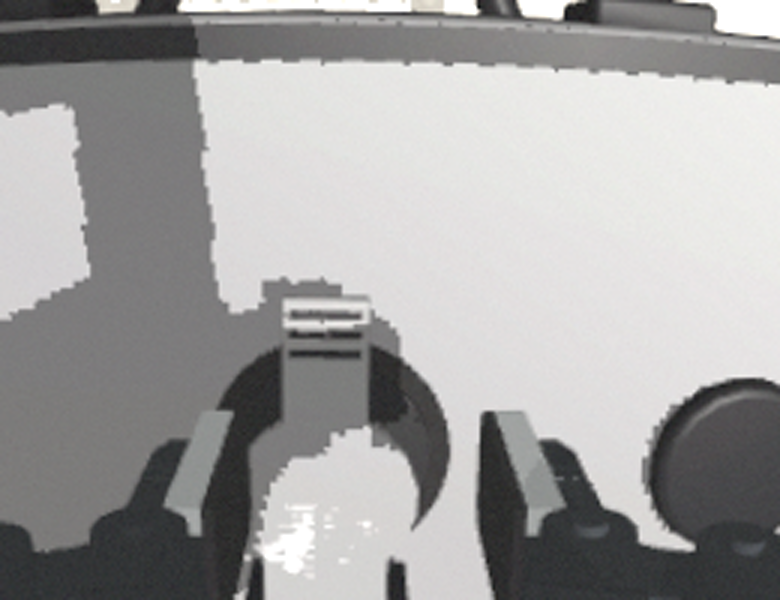

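The tongue shows at about (294–323, 199) in the full image, left of the finger midline at about 319. I'll compute its position from both views.

```bash
python3 - <<'E'
from h import *
np.set_printoptions(precision=4,suppress=True)
s=get_state();p=snapshot('wrist'); save('w3',p['image'])
print(s['tcp_pos'],s['dq'],s['ft_force']); print(np.abs(p['image'].astype(int)-cv2.imread('pics/w2.png')[:,:,::-1]).mean())
print(rot(s))
for z in(.1535,.16):
  for y in (202,225,235): print(z,atz(ray(p,(294.5,y),s),z),atz(ray(p,(323.3,y),s),z))
E
python3 - <<'E'
from h import *
np.set_printoptions(precision=4,suppress=True)
import plant
# triangulate: old view pose reconstructed
s1=dict(tcp_pos=np.array([0.499,0.0009,0.2792]),eef_rot=np.array([0.534,-0.463,0.535,0.463]))
s2=dict(tcp_pos=np.array([0.482,0.0241,0.1962]),eef_rot=np.array([0.535,-0.46,0.537,0.463]))
p=dict(intrinsics=[[309.7069,0,320.8315],[0,309.7069,200.2288],[0,0,1]],tool_from_camera=[[-0.0006,-0.2627,0.9649,-0.1777],[-0.0012,-0.9649,-0.2627,0.0647],[1,-0.0014,0.0003,-0.0003],[0,0,0,1]])
for a,b in [((321.5,157.4),(294.5,199)),((343,157.4),(323,199))]: print(tri([ray(p,a,s1),ray(p,b,s2)]))
E
```

```text
[0.485  0.023  0.2007] [-0.0002  0.0005  0.0092  0.0016 -0.0005 -0.0003] [ 0.4309 -0.0585  0.3678]
6.6638802083333335
[[ 0.0018 -0.9885  0.151 ]
 [-0.0002  0.151   0.9885]
 [-1.     -0.0018  0.    ]]
0.1535 [0.48   0.0034 0.1535] [0.4833 0.0249 0.1535]
0.1535 [0.4982 0.0002 0.1535] [0.5015 0.0222 0.1535]
0.1535 [ 0.5064 -0.0013  0.1535] [0.5097 0.0209 0.1535]
0.16 [0.4783 0.0043 0.16  ] [0.4815 0.0251 0.16  ]
0.16 [0.4959 0.0011 0.16  ] [0.4992 0.0225 0.16  ]
0.16 [ 0.5039 -0.0004  0.16  ] [0.5071 0.0213 0.16  ]
(array([0.4742, 0.0049, 0.1487]), [np.float64(0.00022017046510837713), np.float64(0.00022017046510843015)])
(array([0.4771, 0.0262, 0.1499]), [np.float64(0.000247705585866127), np.float64(0.0002477055858660984)])
```

Run:
```python
import cv2
a=cv2.imread('pics/w3.png')[180:300,250:390]
a=cv2.convertScaleAbs(a,alpha=1.6); cv2.imwrite('pics/w3z.png',cv2.resize(a,None,fx=5,fy=5,interpolation=cv2.INTER_CUBIC))
```

```text
(no output)
```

View pics/w3z.png

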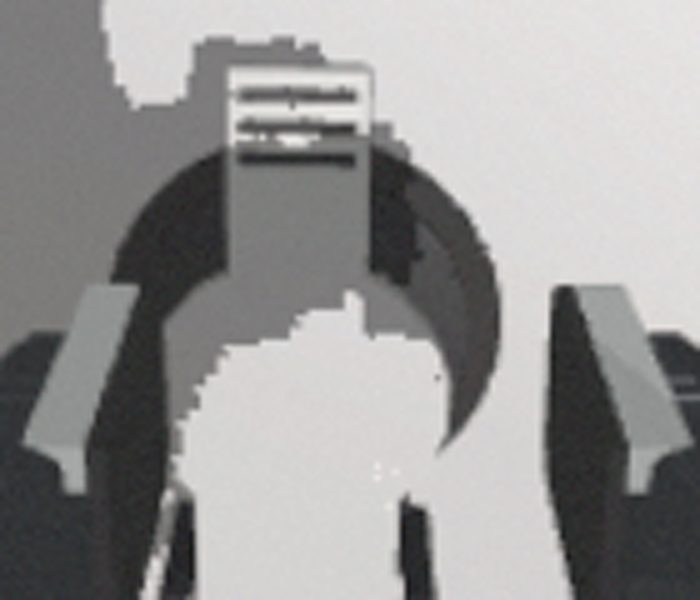

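Run:
```python
from h import *
np.set_printoptions(precision=4,suppress=True)
s=get_state();p=snapshot('wrist');print(s['tcp_pos'])
z=.1535
L=lambda uv,z=z:atz(ray(p,uv,s),z)
for y in(194,212,232):
  a,b=L((295.6,y)),L((324.2,y));print(y,(a+b)/2,np.linalg.norm(a-b))
c=(L((295.6,194))+L((324.2,194)))/2;d=(L((295.6,232))+L((324.2,232)))/2;print(np.degrees(np.arctan2(*(d-c)[1::-1])))
tl=L((277.4,237),.195+.005);tr=L((360.6,237),.205);print('tips',tl,tr)
e=(L((309.9,193.2)));print('end',e)
Q=rot(s);
```

```text
[0.4848 0.023  0.2005]
194 [0.4753 0.016  0.1535] 0.02142723967908883
212 [0.4893 0.0137 0.1535] 0.021780037011683108
232 [0.5054 0.0111 0.1535] 0.02224669566736306
-9.340691591969263
tips [ 0.4881 -0.0051  0.2   ] [0.4939 0.0458 0.205 ]
end [0.4747 0.0161 0.1535]
```

Settled view: the tongue end is at (0.4747, 0.0161) with yaw -9.2°, so the pinch point is (0.4865, 0.015). Going down and closing in stages.

Call:
{"api": "servo_tool", "payload": {"plan": [2, -0.29, -0.79, 0.4, 0, 0, 4, -0.29, -0.79, 0.4, 0, 0, 6.1, -0.29, -0.79, 0.4, 0, 0, 6.1, -0.29, -0.79, 0.4, 0, 0, 6.1, -0.29, -0.79, 0.4, 0, 0]}}

```text
time: 4.85
tcp_pos: [0.486, 0.0149, 0.1388]
eef_rot: [0.538, -0.459, 0.538, 0.459]
ft_force: [-1.1, -0.1, 0.0]
finger_gap: 0.45
```

Call:
{"api": "servo_tool", "payload": {"plan": [0, 0, 0, 0, 0, 0, 0, 0, 0, 0, 0, 0, 0, 0, 0, 0, 0, 0, 0, 0, 0, 0, 0, 0], "grip": -0.33}}

```text
time: 5.25
tcp_pos: [0.4864, 0.0149, 0.1392]
eef_rot: [0.538, -0.459, 0.538, 0.459]
ft_force: [-0.2, -0.1, -0.1]
finger_gap: 0.334
```

```bash
python3 look.py w4|head -1
python3 - <<'E'
import cv2
a=cv2.imread('pics/w4.png')[170:330,220:420]
a=cv2.convertScaleAbs(a,alpha=1.6); cv2.imwrite('pics/w4z.png',cv2.resize(a,None,fx=3.5,fy=3.5,interpolation=cv2.INTER_CUBIC))
E
```

```text
5.25 [-0.1225 -0.2473  1.9879  0.      1.3999 -1.5351] [0.4864 0.0149 0.1392] [-0.2189 -0.0877 -0.0615] [ 0.0159  0.0208 -0.0001]
```

View pics/w4z.png

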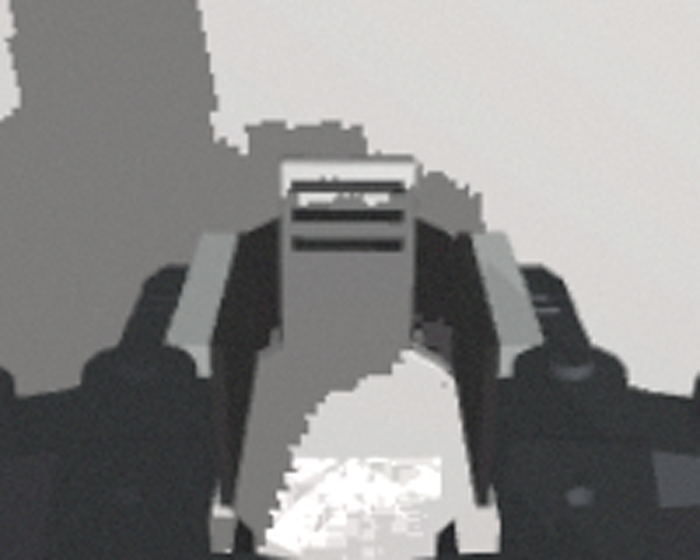

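The gap is nearly centred. The tongue sits about 0.8 mm to the -y side, so I'll correct that and close gently.

Call:
{"api": "servo_tool", "payload": {"plan": [0, 0, -0.08, 0, 0, 0, 0, 0, -0.08, 0, 0, 0, 0, 0, -0.08, 0, 0, 0], "grip": -0.42}}

```text
time: 5.95
tcp_pos: [0.4859, 0.0141, 0.1386]
eef_rot: [0.538, -0.459, 0.538, 0.459]
ft_force: [-0.2, 0.2, -0.0]
finger_gap: 0.289
```

Call:
{"api": "servo_tool", "payload": {"plan": [0, 0, 0, 0, 0, 0, 0, 0, 0, 0, 0, 0, 0, 0, 0, 0, 0, 0], "grip": -0.48}}

```text
time: 6.25
tcp_pos: [0.4859, 0.0141, 0.1386]
eef_rot: [0.538, -0.459, 0.538, 0.459]
ft_force: [0.3, 0.6, 0.2]
finger_gap: 0.263
```

Call:
{"api": "servo_tool", "payload": {"plan": [0, 0, 0, 0, 0, 0, 0, 0, 0, 0, 0, 0, 0, 0, 0, 0, 0, 0], "grip": -0.6, "force": 20}}

```text
time: 6.55
tcp_pos: [0.4859, 0.0141, 0.1386]
eef_rot: [0.538, -0.459, 0.538, 0.459]
ft_force: [-1.3, -0.4, -0.1]
finger_gap: 0.202
```

Call:
{"api": "servo_tool", "payload": {"plan": [0, 0, 0, 0, 0, 0, 0, 0, 0, 0, 0, 0, 0, 0, 0, 0, 0, 0], "grip": -0.68}}

```text
time: 6.85
tcp_pos: [0.4859, 0.0141, 0.1386]
eef_rot: [0.538, -0.459, 0.538, 0.459]
ft_force: [0.1, 0.9, 0.3]
finger_gap: 0.161
```

Call:
{"api": "servo_tool", "payload": {"plan": [0, 0, 0, 0, 0, 0, 0, 0, 0, 0, 0, 0, 0, 0, 0, 0, 0, 0], "grip": -0.74}}

```text
time: 7.15
tcp_pos: [0.4859, 0.0141, 0.1386]
eef_rot: [0.538, -0.459, 0.538, 0.459]
ft_force: [-0.6, 0.1, 0.5]
finger_gap: 0.126
```

```bash
python3 look.py w5|head -1
python3 - <<'E'
import cv2
a=cv2.imread('pics/w5.png')[170:330,220:420]
a=cv2.convertScaleAbs(a,alpha=1.6); cv2.imwrite('pics/w5z.png',cv2.resize(a,None,fx=3.5,fy=3.5,interpolation=cv2.INTER_CUBIC))
E
```

```text
7.15 [-0.1242 -0.2472  1.9889  0.      1.3999 -1.5367] [0.4859 0.0141 0.1386] [-0.6465  0.0779  0.4514] [-0.0001 -0.0006 -0.0168]
```

View pics/w5z.png

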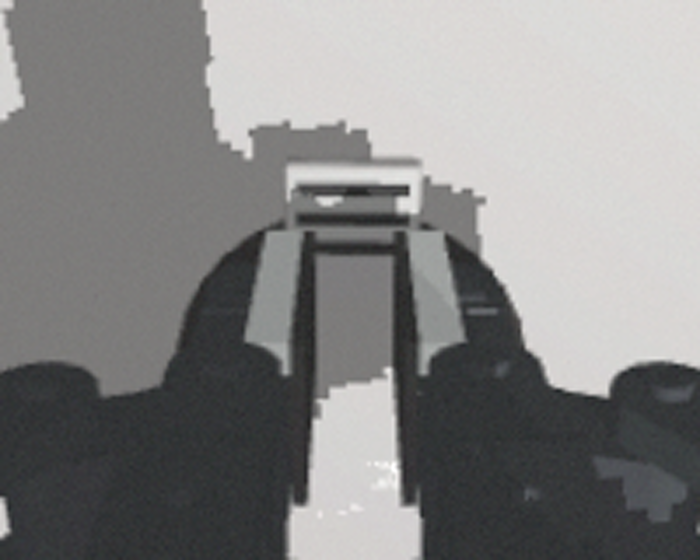

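The pads overlap the tongue in the picture (pad edges at about 300–405, tongue at 287–421, zoomed). So the tips are above it and have to go lower. I'll reopen, go down 12 mm and close again by feel.

Call:
{"api": "servo_tool", "payload": {"plan": [0, 0, 0, 0, 0, 0, 0, 0, 0, 0, 0, 0, 0, 0, 0, 0, 0, 0, 0, 0, 0, 0, 0, 0], "grip": -0.3}}

```text
time: 7.95
tcp_pos: [0.4859, 0.0141, 0.1386]
eef_rot: [0.538, -0.459, 0.538, 0.459]
ft_force: [-0.0, 0.8, 0.3]
finger_gap: 0.352
```

Call:
{"api": "servo_tool", "payload": {"plan": [0.4, 0, 0, 0, 0, 0, 0.8, 0, 0, 0, 0, 0, 1.2, 0, 0, 0, 0, 0, 1.2, 0, 0, 0, 0, 0, 1.2, 0, 0, 0, 0, 0]}}

```text
time: 8.45
tcp_pos: [0.4857, 0.0141, 0.1263]
eef_rot: [0.538, -0.459, 0.538, 0.459]
ft_force: [-0.1, 0.0, -0.4]
finger_gap: 0.35
```

Call:
{"api": "servo_tool", "payload": {"plan": [0, 0, 0, 0, 0, 0, 0, 0, 0, 0, 0, 0, 0, 0, 0, 0, 0, 0], "grip": -0.5}}

```text
time: 8.75
tcp_pos: [0.486, 0.0141, 0.1268]
eef_rot: [0.538, -0.459, 0.538, 0.459]
ft_force: [-0.3, 0.4, 0.2]
finger_gap: 0.25
```

Call:
{"api": "servo_tool", "payload": {"plan": [0, 0, 0, 0, 0, 0, 0, 0, 0, 0, 0, 0, 0, 0, 0, 0, 0, 0], "grip": -0.6}}

```text
time: 9.05
tcp_pos: [0.4859, 0.0141, 0.1266]
eef_rot: [0.538, -0.459, 0.538, 0.459]
ft_force: [0.0, -0.1, 0.1]
finger_gap: 0.202
```

```bash
python3 look.py w6|head -1
python3 - <<'E'
import cv2
a=cv2.imread('pics/w6.png')[170:330,220:420]
a=cv2.convertScaleAbs(a,alpha=1.6); cv2.imwrite('pics/w6z.png',cv2.resize(a,None,fx=3.5,fy=3.5,interpolation=cv2.INTER_CUBIC))
E
```

```text
9.05 [-0.1243 -0.2361  2.0003  0.      1.3773 -1.5367] [0.4859 0.0141 0.1266] [ 0.0364 -0.0696  0.0751] [ 0.0431  0.0575 -0.0013]
```

View pics/w6z.png

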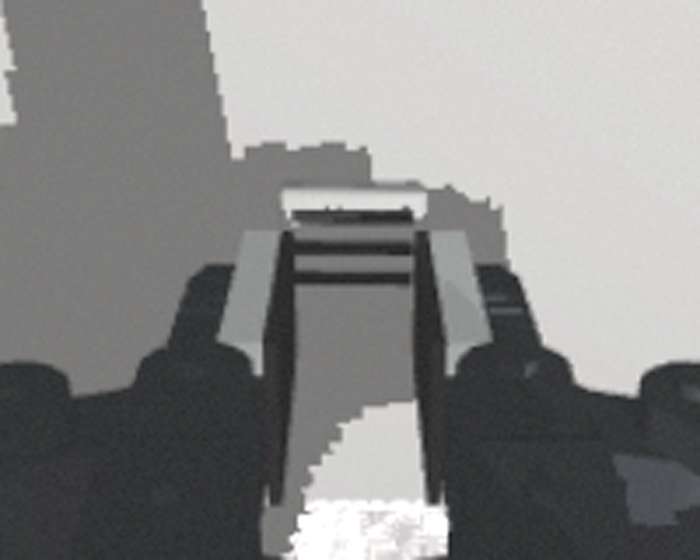

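The pads still overlie the tongue at a 17 mm gap, although the TCP reads z = 0.127. I'll check from the side camera how high the tips really are.

Run:
```python
from h import *
p=snapshot('side');q=snapshot('scene')
a=p['image'][170:290,240:400];b=q['image'][130:250,300:460]
save('s2',cv2.convertScaleAbs(cv2.resize(np.hstack([a,b]),None,fx=2.5,fy=2.5,interpolation=cv2.INTER_CUBIC),alpha=1.6))
for P,n in((p,'side'),(q,'scene')):
  for X in [(0.486,.0141,.1266),(.486,.0141,.1456),(.486,.0141,.1535),(.475,.016,.1535),(.5714,.0004,.151)]:
    print(n,X,cv2.projectPoints(np.array([X]),np.array(P['rvec'],float),np.array(P['tvec'],float),np.array(P['intrinsics']),None)[0].ravel())
```

```text
side (0.486, 0.0141, 0.1266) [325.41026941 250.64218682]
side (0.486, 0.0141, 0.1456) [325.39377227 245.73606104]
side (0.486, 0.0141, 0.1535) [325.38677163 243.65412273]
side (0.475, 0.016, 0.1535) [329.17919097 246.03984546]
side (0.5714, 0.0004, 0.151) [297.04215218 226.89324567]
scene (0.486, 0.0141, 0.1266) [375.55434898 195.85390159]
scene (0.486, 0.0141, 0.1456) [377.06019123 190.42289046]
scene (0.486, 0.0141, 0.1535) [377.7069604  188.09023542]
scene (0.475, 0.016, 0.1535) [380.11188836 183.88431256]
scene (0.5714, 0.0004, 0.151) [358.12242728 223.91795451]
```

View pics/s2.png

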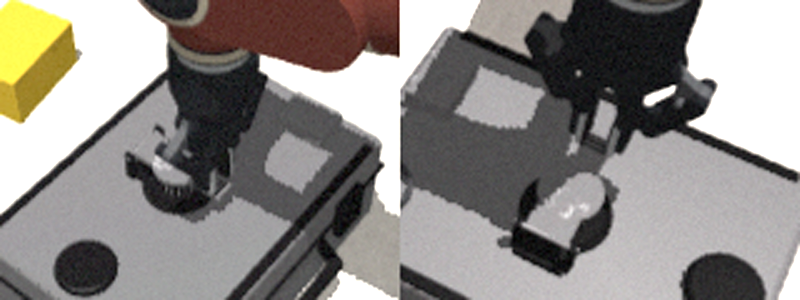

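The views disagree with the nominal TCP: the tips look about 30 mm higher than it says. I'll reopen and go down in small steps, watching the contact force and closing to test.

Call:
{"api": "servo_tool", "payload": {"plan": [0, 0, 0, 0, 0, 0, 0, 0, 0, 0, 0, 0, 0, 0, 0, 0, 0, 0], "grip": -0.25}}

```text
time: 9.85
tcp_pos: [0.4859, 0.0141, 0.1266]
eef_rot: [0.538, -0.459, 0.538, 0.459]
ft_force: [-0.4, 0.5, -0.0]
finger_gap: 0.375
```

Call:
{"api": "servo_tool", "payload": {"plan": [0.2, 0, 0, 0, 0, 0, 0.4, 0, 0, 0, 0, 0, 0.6, 0, 0, 0, 0, 0, 0.6, 0, 0, 0, 0, 0]}}

```text
time: 10.25
tcp_pos: [0.4855, 0.0141, 0.12]
eef_rot: [0.538, -0.459, 0.538, 0.459]
ft_force: [0.3, -1.0, -0.2]
finger_gap: 0.376
```

Call:
{"api": "servo_tool", "payload": {"plan": [0.2, 0, 0, 0, 0, 0, 0.4, 0, 0, 0, 0, 0, 0.6, 0, 0, 0, 0, 0, 0.6, 0, 0, 0, 0, 0]}}

```text
time: 10.65
tcp_pos: [0.4856, 0.0141, 0.1141]
eef_rot: [0.538, -0.459, 0.538, 0.459]
ft_force: [0.5, 0.5, 0.3]
finger_gap: 0.376
```

Call:
{"api": "servo_tool", "payload": {"plan": [0, 0, 0, 0, 0, 0, 0, 0, 0, 0, 0, 0, 0, 0, 0, 0, 0, 0], "grip": -0.5}}

```text
time: 10.95
tcp_pos: [0.4858, 0.014, 0.1146]
eef_rot: [0.538, -0.459, 0.538, 0.459]
ft_force: [0.5, -0.4, -0.9]
finger_gap: 0.255
```

Call:
{"api": "servo_tool", "payload": {"plan": [0, 0, 0, 0, 0, 0, 0, 0, 0, 0, 0, 0, 0, 0, 0, 0, 0, 0], "grip": -0.58}}

```text
time: 11.25
tcp_pos: [0.4859, 0.014, 0.1146]
eef_rot: [0.538, -0.459, 0.538, 0.459]
ft_force: [-0.2, -1.3, 0.6]
finger_gap: 0.253
```

The fingers stop at a gap of 0.253, which is 21.5 mm, so the tongue is between the pads. I'll loosen, go 8 mm deeper for a solid hold and grip again.

Call:
{"api": "servo_tool", "payload": {"plan": [0, 0, 0, 0, 0, 0, 0, 0, 0, 0, 0, 0, 0.3, 0, 0, 0, 0, 0, 0.6, 0, 0, 0, 0, 0, 0.8, 0, 0, 0, 0, 0], "grip": -0.38}}

```text
time: 11.75
tcp_pos: [0.4856, 0.0142, 0.1061]
eef_rot: [0.538, -0.459, 0.538, 0.459]
ft_force: [-1.0, -0.3, -0.4]
finger_gap: 0.312
```

Call:
{"api": "servo_tool", "payload": {"plan": [0, 0, 0, 0, 0, 0, 0, 0, 0, 0, 0, 0, 0, 0, 0, 0, 0, 0, 0, 0, 0, 0, 0, 0, 0, 0, 0, 0, 0, 0], "grip": -0.58}}

```text
time: 12.25
tcp_pos: [0.4857, 0.0141, 0.1064]
eef_rot: [0.538, -0.459, 0.538, 0.459]
ft_force: [-0.3, 0.4, -1.2]
finger_gap: 0.246
```

```bash
cat > f.py <<'E'
from h import *
np.set_printoptions(precision=4,suppress=True)
c=np.radians(-9.2);C=np.array([[np.cos(c),-np.sin(c),0],[np.sin(c),np.cos(c),0],[0,0,1]])
F=[];T=[];X=[]
for i in range(4):
    s=get_state();F.append(s['ft_force']);T.append(s['ft_torque']);X.append(s['tcp_pos']);snapshot('wrist')
print('t',s['time'],'tcp',np.mean(X,0),'gap',s['finger_gap'],'F case',C.T@np.mean(F,0),'T',np.mean(T,0),'j',s['joints'])
E
python3 f.py
```

```text
t 12.4 tcp [0.4857 0.0141 0.1064] gap 0.2456098128511948 F case [-0.528  -0.4408 -1.7695] T [-0.0642  0.137  -0.0439] j [-0.1242 -0.2157  2.0183 -0.0001  1.3394 -1.5367]
```

I have the tongue at radius about 87 mm. Starting the lift along the arc.

Call:
{"api": "servo_tool", "payload": {"plan": [-0.52, -0.04, 0, 0, 0, 0, -1.38, -0.17, 0, 0, 0, 0, -2.22, -0.38, 0, 0, 0, 0, -2.22, -0.38, 0, 0, 0, 0]}}

```text
time: 12.85
tcp_pos: [0.491, 0.0133, 0.131]
eef_rot: [0.539, -0.46, 0.537, 0.458]
ft_force: [-1.0, -1.5, -0.6]
finger_gap: 0.254
```

```bash
python3 f.py
```

```text
t 13.0 tcp [0.4906 0.0133 0.1303] gap 0.24393449573383336 F case [-0.3093 -0.7951  0.3748] T [-0.1266  0.1717 -0.0513] j [-0.1245 -0.2287  1.9889 -0.0001  1.3796 -1.5369]
```

Call:
{"api": "servo_tool", "payload": {"plan": [-1.21, -0.48, 0, 0, 0, 0, -2.34, -1.13, 0, 0, 0, 0, -3.35, -1.94, 0, 0, 0, 0, -4.23, -2.9, 0, 0, 0, 0, -4.23, -2.9, 0, 0, 0, 0]}}

```text
time: 13.55
tcp_pos: [0.5204, 0.0085, 0.1734]
eef_rot: [0.539, -0.46, 0.537, 0.458]
ft_force: [-0.6, -1.7, 0.3]
finger_gap: 0.245
```

```bash
python3 f.py;  python3 - <<'E'
from h import *
p=snapshot('side');q=snapshot('scene')
a=p['image'][150:270,240:400];b=q['image'][110:230,300:460]
save('s3',cv2.convertScaleAbs(cv2.resize(np.hstack([a,b]),None,fx=2.5,fy=2.5,interpolation=cv2.INTER_CUBIC),alpha=1.6))
E
```

```text
t 13.7 tcp [0.5197 0.0087 0.1727] gap 0.2515534799256867 F case [-0.0597 -0.991   0.8963] T [-0.1918  0.002  -0.0527] j [-0.1264 -0.1896  1.8832 -0.0001  1.4456 -1.5389]
```

View pics/s3.png

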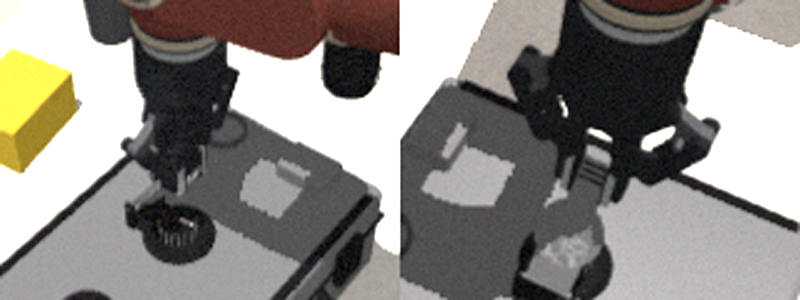

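Both views show the tab lifting, with the tongue between the pads. Continuing through upright.

Call:
{"api": "servo_tool", "payload": {"plan": [-0.73, -1.08, 0, 0, 0, 0, -1.29, -2.25, 0, 0, 0, 0, -1.67, -3.49, 0, 0, 0, 0, -1.86, -4.78, 0, 0, 0, 0, -1.86, -4.78, 0, 0, 0, 0]}}

```text
time: 14.35
tcp_pos: [0.5656, 0.0013, 0.1899]
eef_rot: [0.538, -0.459, 0.538, 0.459]
ft_force: [-2.4, -0.6, 4.2]
finger_gap: 0.252
```

```bash
python3 f.py
```

```text
t 14.5 tcp [0.5653 0.0014 0.1899] gap 0.24936114256286493 F case [-1.9161 -0.9789  3.2014] T [-0.1476  0.4093  0.02  ] j [-0.129  -0.0859  1.7599 -0.0001  1.4675 -1.5417]
```

Call:
{"api": "servo_tool", "payload": {"plan": [-0.2, -0.2, 0, 0, 0, 0, -0.18, -1.73, 0, 0, 0, 0, 0.08, -3.01, 0, 0, 0, 0, 0.08, -3.01, 0, 0, 0, 0]}}

```text
time: 14.95
tcp_pos: [0.5959, -0.0035, 0.1888]
eef_rot: [0.538, -0.459, 0.538, 0.459]
ft_force: [-0.5, -0.5, 1.7]
finger_gap: 0.242
```

```bash
python3 f.py
```

```text
t 15.1 tcp [ 0.5954 -0.0034  0.1889] gap 0.24316007321244115 F case [-0.1369 -1.0655  1.6228] T [-0.1225  0.1873 -0.007 ] j [-0.1306 -0.0137  1.6919  0.      1.4629 -1.5431]
```

Call:
{"api": "servo_tool", "payload": {"plan": [0.45, -1.22, 0, 0, 0, 0, 1.08, -2.36, 0, 0, 0, 0, 1.87, -3.39, 0, 0, 0, 0, 1.87, -3.39, 0, 0, 0, 0]}}

```text
time: 15.55
tcp_pos: [0.6318, -0.0093, 0.1724]
eef_rot: [0.54, -0.461, 0.536, 0.457]
ft_force: [4.6, -1.2, 6.3]
finger_gap: 0.229
```

```bash
python3 f.py
```

```text
t 15.7 tcp [ 0.6315 -0.0092  0.1729] gap 0.22916420993781486 F case [ 4.3758 -0.4894  5.5819] T [-0.2197 -0.5323  0.0227] j [-0.1322  0.0763  1.6268 -0.0001  1.4305 -1.5446]
```

There's an inward radial push of about 7 N, with 4.4 N of it sideways. Relieving it outward before going on.

Call:
{"api": "servo_tool", "payload": {"plan": [-0.25, -0.2, 0, 0, 0, 0, -0.25, -0.2, 0, 0, 0, 0]}}

```text
time: 15.95
tcp_pos: [0.6312, -0.0091, 0.1736]
eef_rot: [0.538, -0.459, 0.537, 0.458]
ft_force: [2.9, -1.1, 4.2]
finger_gap: 0.226
```

```bash
python3 f.py
```

```text
t 16.1 tcp [ 0.6312 -0.0091  0.1735] gap 0.2266600705115364 F case [ 2.5435 -1.0905  4.3608] T [-0.2244 -0.2992  0.032 ] j [-0.1322  0.0802  1.6219 -0.      1.4374 -1.5447]
```

Call:
{"api": "servo_tool", "payload": {"plan": [0.05, -0.4, 0, 0, 0, 0, 0.2, -0.65, 0, 0, 0, 0, 0.2, -0.65, 0, 0, 0, 0]}}

```text
time: 16.45
tcp_pos: [0.6369, -0.0101, 0.1697]
eef_rot: [0.538, -0.459, 0.538, 0.459]
ft_force: [1.0, -1.8, 3.0]
finger_gap: 0.225
```

```bash
python3 f.py
```

```text
t 16.6 tcp [ 0.6368 -0.01    0.1699] gap 0.220414967318938 F case [ 1.1005 -1.0342  2.5821] T [-0.192  -0.0937  0.0232] j [-0.1324  0.0976  1.6091  0.      1.4359 -1.5449]
```

Call:
{"api": "servo_tool", "payload": {"plan": [0.25, -0.28, 0, 0, 0, 0, 0.5, -0.55, 0, 0, 0, 0, 0.5, -0.55, 0, 0, 0, 0]}}

```text
time: 16.95
tcp_pos: [0.6426, -0.011, 0.1651]
eef_rot: [0.538, -0.459, 0.538, 0.459]
ft_force: [0.2, -1.4, 2.5]
finger_gap: 0.221
```

```bash
python3 f.py
python3 - <<'E'
from h import *
p=snapshot('side');q=snapshot('scene');w=snapshot('wrist')
a=p['image'][150:260,240:380];b=q['image'][130:240,290:430];c=w['image'][150:370,180:460]
im=np.hstack([cv2.resize(a,None,fx=2,fy=2,interpolation=cv2.INTER_CUBIC),cv2.resize(b,None,fx=2,fy=2,interpolation=cv2.INTER_CUBIC),c[:, :240]])
save('s4',cv2.convertScaleAbs(im,alpha=1.6));print(im.shape)
E
```

```text
t 17.1 tcp [ 0.6425 -0.0109  0.1653] gap 0.22625376719272508 F case [ 1.2667 -0.7991  1.6388] T [-0.1745 -0.103   0.0065] j [-0.1327  0.1134  1.6    -0.      1.4285 -1.5452]
(220, 800, 3)
```

View pics/s4.png

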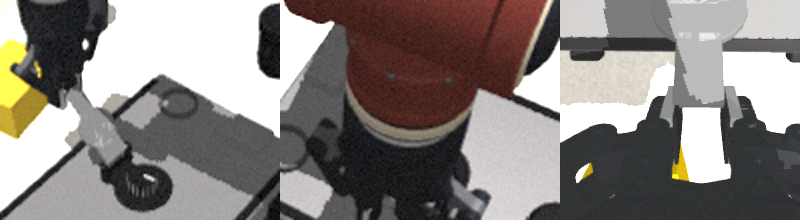

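The side view shows the tab leaning back over the hinge, and the geometry gives about 2.43 rad. I'll release, rise, and look at the cap. I've now viewed all 12 pictures, so everything from here is numeric.

Call:
{"api": "servo_tool", "payload": {"plan": [0, 0, 0, 0, 0, 0, 0, 0, 0, 0, 0, 0, 0, 0, 0, 0, 0, 0, 0, 0, 0, 0, 0, 0], "grip": 0.2}}

```text
time: 17.7
tcp_pos: [0.6423, -0.0107, 0.1654]
eef_rot: [0.538, -0.459, 0.538, 0.459]
ft_force: [0.3, -0.2, 0.2]
finger_gap: 0.6
```

Call:
{"api": "servo_tool", "payload": {"plan": [-3, 0, 0, 0, 0, 0, -7, 0, 0, 0, 0, 0, -11.5, 0, 0, 0, 0, 0, -11.5, 4, 0, 0, 0, 0, -11.5, 8, 0, 0, 0, 0]}}

```text
time: 18.2
tcp_pos: [0.564, 0.0016, 0.2832]
eef_rot: [0.539, -0.46, 0.537, 0.458]
ft_force: [0.3, 0.3, 1.0]
finger_gap: 0.6
```

Call:
{"api": "servo_tool", "payload": {"plan": [0, 4, 0, 0, 0, 0, 0, 6.4, 0, 0, 0, 0, 0, 6.4, 0, 0, 0, 0, 0, 6.4, 0, 0, 0, 0, 0, 6.4, 0, 0, 0, 0], "grip": 1}}

```text
time: 18.7
tcp_pos: [0.5009, 0.0117, 0.2807]
eef_rot: [0.538, -0.459, 0.538, 0.459]
ft_force: [-0.2, 0.4, 1.3]
finger_gap: 0.995
```

```bash
cat > m.py <<'E'
from h import *
np.set_printoptions(precision=4,suppress=True)
s=get_state();print(s['time'],s['tcp_pos'],np.abs(s['dq']).max(),s['ft_force']);p=snapshot('wrist');save('w7',p['image'])
H=dict(cap=.146,tab=.18,port=.125,cap_spot=.135,hinge_spot=.151)
for n in H:
    try: r=trace(p,n)
    except Exception as e: print(n,e); continue
    for t in r[:2]:
        m=t['pixels'];ys,xs=np.nonzero(m);
        if len(xs): print(n,round(t['conf'],2),t['box'],m.sum(),atz(ray(p,(xs.mean(),ys.mean()),s),H[n]))
E
python3 m.py
```

```text
18.7 [0.5009 0.0117 0.2807] 0.01388423326790165 [-0.1545  0.4437  1.3435]
cap 0.69 [305.2, 188.6, 336.7, 222.2] 974 [0.5273 0.0067 0.146 ]
tab 0.84 [295.5, 243.9, 346.1, 336.1] 2902 [ 0.6019 -0.0061  0.18  ]
port 0.94 [176.4, 71.4, 460.9, 287.7] 42757 [0.4947 0.0106 0.125 ]
port 0.69 [292.7, 178.3, 349.6, 333.6] 5878 [ 0.5845 -0.0031  0.125 ]
cap_spot 0.67 [172.9, 68.7, 461.8, 287.1] 42577 [0.4928 0.011  0.135 ]
hinge_spot 0.87 [173.0, 70.3, 464.0, 286.4] 43174 [0.4904 0.0114 0.151 ]
hinge_spot 0.49 [61.5, 194.7, 122.3, 248.4] 2375 [ 0.4943 -0.2935  0.151 ]
```

```bash
cat > tabang.py <<'E'
from h import *
np.set_printoptions(precision=1,suppress=True)
u=np.array([.987,-.16,0]);v=np.array([.16,.987,0]);pin=np.array([.5295,.0068,.151])+.042*u
def pts(th):
    d=-np.cos(th)*u+np.array([0,0,np.sin(th)]); n=np.cross(d,v)
    return np.array([pin+r*d+w*v+h*n for r,w in((98,11),(98,-11),(42+18,24),(42+18,-24),(42,25),(42,-25)) for h in (2.5,-2.5) for r,w,h in [(r/1e3,w/1e3,h/1e3)]])
s=get_state();w=snapshot('wrist');Q=rot(s);T=np.array(w['tool_from_camera']);K=np.array(w['intrinsics'])
def pw(X):
    c=((X-np.array(s['tcp_pos']))@Q-T[:3,3])@T[:3,:3]; r=np.hypot(c[:,0],c[:,1]);th=np.arctan2(r,c[:,2])
    return np.c_[K[0,2]+K[0,0]*th*c[:,0]/r,K[1,2]+K[0,0]*th*c[:,1]/r]
box=lambda a:np.r_[a.min(0),a.max(0)]
V={'wrist':(w,pw)}
for n in('side','scene'):
    p=snapshot(n);V[n]=(p,lambda X,p=p:cv2.projectPoints(X,np.array(p['rvec'],float),np.array(p['tvec'],float),np.array(p['intrinsics']),None)[0][:,0])
for n,(p,f) in V.items():
    r=trace(p,'tab'); print(n,[(round(t['conf'],2),np.array(t['box'])) for t in r[:1]])
    for th in(2.2,2.3,2.4,2.5): print('  ',th,box(f(pts(th))))
E
python3 tabang.py
```

```text
wrist [(0.72, array([296.3, 247.2, 340.1, 334.1]))]
   2.2 [295.8 248.3 345.5 335.5]
   2.3 [296.1 248.1 345.2 337.6]
   2.4 [296.4 247.9 344.9 338.6]
   2.5 [296.7 247.6 344.6 338.7]
side [(0.7, array([272.6, 196.6, 301.7, 232.3]))]
   2.2 [274.1 190.7 296.7 226.9]
   2.3 [271.9 191.1 296.7 226.9]
   2.4 [269.9 191.8 296.8 227. ]
   2.5 [268.2 192.8 296.8 227.1]
scene [(0.74, array([340.2, 218. , 365.6, 240.2]))]
   2.2 [339.5 217.5 368.2 231. ]
   2.3 [338.  219.8 367.2 235.1]
   2.4 [336.6 222.  366.2 240.8]
   2.5 [334.7 224.2 365.2 246.2]
```

The tab reads 2.2–2.4 rad, which is too close to the limit. I'll push it on toward its stop with the shut fingers.

Call:
{"api": "servo_tool", "payload": {"plan": [2, -2.2, 0, 0, 0, 0, 4.5, -4.4, 0, 0, 0, 0, 8, -6.6, 0, 0, 0, 0, 11.1, -6.6, 0, 0, 0, 0, 11.1, -6.6, 0, 0, 0, 0], "grip": -1}}

```text
time: 19.8
tcp_pos: [0.5621, 0.0018, 0.1637]
eef_rot: [0.535, -0.456, 0.541, 0.462]
ft_force: [-0.7, -0.3, -1.3]
finger_gap: 0.139
```

Call:
{"api": "servo_tool", "payload": {"plan": [0, 0, 0, 0, 0, 0, 0, 0, 0, 0, 0, 0, 0, 0, 0, 0, 0, 0]}}

```text
time: 20.1
tcp_pos: [0.5668, 0.0013, 0.1726]
eef_rot: [0.539, -0.46, 0.537, 0.458]
ft_force: [-0.3, 0.5, 0.5]
finger_gap: 0.001
```

Call:
{"api": "servo_tool", "payload": {"plan": [0, -0.4, 0, 0, 0, 0, 0, -0.8, 0, 0, 0, 0, 0, -1.2, 0, 0, 0, 0, 0, -1.2, 0, 0, 0, 0]}}

```text
time: 20.5
tcp_pos: [0.5779, -0.0006, 0.1698]
eef_rot: [0.538, -0.459, 0.538, 0.459]
ft_force: [0.2, 0.5, -0.8]
finger_gap: -0.003
```

```bash
python3 f.py
```

```text
t 20.65 tcp [ 0.5775 -0.0006  0.1696] gap -0.002809637750234723 F case [ 0.0404  0.1436 -0.4042] T [-0.0061  0.0236  0.0092] j [-0.1298 -0.0422  1.7527  0.      1.4315 -1.5422]
```

Call:
{"api": "servo_tool", "payload": {"plan": [0, -0.5, 0, 0, 0, 0, 0, -1, 0, 0, 0, 0, 0, -1.5, 0, 0, 0, 0, 0, -1.5, 0, 0, 0, 0]}}

```text
time: 21.1
tcp_pos: [0.5928, -0.003, 0.1697]
eef_rot: [0.538, -0.459, 0.538, 0.459]
ft_force: [0.0, 0.3, 0.3]
finger_gap: 0.002
```

```bash
python3 f.py
```

```text
t 21.25 tcp [ 0.5924 -0.0029  0.1696] gap 0.00017018636532351088 F case [-0.2319  0.4268 -0.4153] T [0.0378 0.0318 0.0157] j [-0.1305 -0.007   1.718  -0.      1.4309 -1.543 ]
```

Call:
{"api": "servo_tool", "payload": {"plan": [0, -0.2, 0, 0, 0, 0, 0, -0.4, 0, 0, 0, 0, 0, -0.6, 0, 0, 0, 0, 0, -0.6, 0, 0, 0, 0]}}

```text
time: 21.7
tcp_pos: [0.5983, -0.0039, 0.1697]
eef_rot: [0.538, -0.459, 0.538, 0.459]
ft_force: [-1.6, 0.1, -0.3]
finger_gap: -0.004
```

```bash
python3 f.py
```

```text
t 21.85 tcp [ 0.5982 -0.0038  0.1697] gap 0.0008275098159852703 F case [-0.5013 -0.2898  0.0215] T [-0.0153  0.0137 -0.0044] j [-0.1307  0.0068  1.7041 -0.      1.4308 -1.5432]
```

Call:
{"api": "servo_tool", "payload": {"plan": [0, -0.2, 0, 0, 0, 0, 0, -0.4, 0, 0, 0, 0, 0, -0.6, 0, 0, 0, 0, 0, -0.6, 0, 0, 0, 0]}}

```text
time: 22.3
tcp_pos: [0.6042, -0.0048, 0.1697]
eef_rot: [0.538, -0.459, 0.538, 0.459]
ft_force: [-0.1, 0.3, -0.5]
finger_gap: -0.001
```

```bash
python3 f.py
```

```text
t 22.45 tcp [ 0.6041 -0.0048  0.1697] gap 0.001461658325530911 F case [ 0.0433  0.051  -0.3286] T [0.0031 0.003  0.012 ] j [-0.131   0.0209  1.6899 -0.      1.4309 -1.5435]
```

Call:
{"api": "servo_tool", "payload": {"plan": [0, -0.2, 0, 0, 0, 0, 0, -0.4, 0, 0, 0, 0, 0, -0.5, 0, 0, 0, 0, 0, -0.5, 0, 0, 0, 0]}}

```text
time: 22.9
tcp_pos: [0.609, -0.0056, 0.1697]
eef_rot: [0.538, -0.459, 0.538, 0.459]
ft_force: [-0.9, 0.1, 0.5]
finger_gap: 0.0
```

```bash
python3 f.py
```

```text
t 23.05 tcp [ 0.6089 -0.0055  0.1697] gap -0.0029800620641293653 F case [-1.0445  0.4677 -0.1819] T [0.0097 0.1431 0.0073] j [-0.1312  0.0324  1.6781  0.      1.4312 -1.5437]
```

Contact is starting. I'll push on a little.

Call:
{"api": "servo_tool", "payload": {"plan": [0, -0.2, 0, 0, 0, 0, 0, -0.4, 0, 0, 0, 0, 0, -0.4, 0, 0, 0, 0]}}

```text
time: 23.4
tcp_pos: [0.6132, -0.0062, 0.1697]
eef_rot: [0.538, -0.459, 0.538, 0.459]
ft_force: [-1.7, 0.6, 1.3]
finger_gap: -0.002
```

```bash
python3 f.py
```

```text
t 23.55 tcp [ 0.6131 -0.0062  0.1698] gap 0.0026032054740295642 F case [-0.8982  0.279   0.5567] T [0.0531 0.0839 0.0065] j [-0.1314  0.0417  1.6684 -0.      1.4312 -1.5439]
```

Call:
{"api": "servo_tool", "payload": {"plan": [0, -0.2, 0, 0, 0, 0, 0, -0.3, 0, 0, 0, 0, 0, -0.3, 0, 0, 0, 0]}}

```text
time: 23.9
tcp_pos: [0.6159, -0.0067, 0.1696]
eef_rot: [0.538, -0.459, 0.538, 0.459]
ft_force: [-0.7, -0.4, 0.9]
finger_gap: 0.001
```

```bash
python3 f.py; python3 tabang.py
```

```text
t 24.05 tcp [ 0.6159 -0.0067  0.1697] gap 0.002640187024565403 F case [-0.64    0.1606  0.3974] T [ 0.0246  0.1304 -0.0177] j [-0.1315  0.0486  1.6615 -0.0001  1.4316 -1.5441]
wrist [(0.72, array([118.8,   2.4, 518.2, 235.9]))]
   2.2 [272.8 151.2 367.6 295.8]
   2.3 [274.2 150.9 366.2 302.7]
   2.4 [275.6 150.6 364.8 306.9]
   2.5 [276.8 150.3 363.7 308.9]
side [(0.78, array([274.1, 201.3, 302.4, 232.6]))]
   2.2 [274.1 190.7 296.7 226.9]
   2.3 [271.9 191.1 296.7 226.9]
   2.4 [269.9 191.8 296.8 227. ]
   2.5 [268.2 192.8 296.8 227.1]
scene [(0.73, array([338.1, 221.2, 366.5, 245.4]))]
   2.2 [339.5 217.5 368.2 231. ]
   2.3 [338.  219.8 367.2 235.1]
   2.4 [336.6 222.  366.2 240.8]
   2.5 [334.7 224.2 365.2 246.2]
```

Call:
{"api": "servo_tool", "payload": {"plan": [0, -0.15, 0, 0, 0, 0, 0, -0.3, 0, 0, 0, 0, 0, -0.3, 0, 0, 0, 0]}}

```text
time: 24.7
tcp_pos: [0.619, -0.0072, 0.1697]
eef_rot: [0.538, -0.459, 0.538, 0.459]
ft_force: [-0.4, 0.8, 1.0]
finger_gap: 0.001
```

```bash
python3 f.py
```

```text
t 24.85 tcp [ 0.6189 -0.0071  0.1697] gap 0.0013162503506205972 F case [-0.259   0.2114  0.6478] T [ 0.0349  0.1272 -0.0095] j [-0.1317  0.0555  1.6542  0.      1.4318 -1.5442]
```

Call:
{"api": "servo_tool", "payload": {"plan": [0, -0.1, 0, 0, 0, 0, 0, -0.2, 0, 0, 0, 0, 0, -0.2, 0, 0, 0, 0]}}

```text
time: 25.2
tcp_pos: [0.6208, -0.0075, 0.1697]
eef_rot: [0.538, -0.459, 0.538, 0.459]
ft_force: [-1.1, 0.5, -0.6]
finger_gap: -0.006
```

```bash
python3 f.py
```

```text
t 25.35 tcp [ 0.6208 -0.0074  0.1697] gap -0.0009899505592434773 F case [-1.1153 -0.1763  0.1329] T [0.0212 0.1512 0.0421] j [-0.1318  0.06    1.6495  0.      1.432  -1.5442]
```

Call:
{"api": "servo_tool", "payload": {"plan": [0, -0.15, 0, 0, 0, 0, 0, -0.3, 0, 0, 0, 0, 0, -0.3, 0, 0, 0, 0]}}

```text
time: 25.7
tcp_pos: [0.6239, -0.0079, 0.1697]
eef_rot: [0.538, -0.459, 0.538, 0.459]
ft_force: [-0.4, 0.0, 1.3]
finger_gap: 0.002
```

```bash
python3 f.py
```

```text
t 25.85 tcp [ 0.6239 -0.0079  0.1697] gap 0.002790899218326338 F case [-0.085  -0.5414  0.911 ] T [0.003  0.1082 0.0266] j [-0.1319  0.067   1.6422  0.      1.4323 -1.5444]
```

Call:
{"api": "servo_tool", "payload": {"plan": [0, -0.15, 0, 0, 0, 0, 0, -0.3, 0, 0, 0, 0, 0, -0.3, 0, 0, 0, 0]}}

```text
time: 26.2
tcp_pos: [0.6269, -0.0084, 0.1697]
eef_rot: [0.538, -0.459, 0.538, 0.459]
ft_force: [0.1, 0.8, 0.5]
finger_gap: 0.0
```

```bash
python3 f.py
```

```text
t 26.35 tcp [ 0.6268 -0.0084  0.1697] gap -0.004469370291831875 F case [-0.3153  0.1413  0.3048] T [0.0042 0.1205 0.029 ] j [-0.1321  0.0738  1.635  -0.      1.4327 -1.5445]
```

The tab has now been pushed at least 0.15 rad further back, so it's safely past 2.2. Next I move over the cap, pre-turning 50° clockwise with the jaws at about 45 mm.

Call:
{"api": "servo_tool", "payload": {"plan": [-1, 2.5, 0, 0, 0, 0, -4, 5, 0, 8, 0, 0, -7, 7.5, 0, 16, 0, 0, -8, 9.85, 0, 24, 0, 0, -8, 9.85, 0, 32, 0, 0], "grip": 0.05}}

```text
time: 26.9
tcp_pos: [0.5293, 0.0074, 0.2534]
eef_rot: [0.646, -0.292, 0.643, 0.29]
ft_force: [0.6, 0.3, 0.8]
finger_gap: 0.524
```

Call:
{"api": "servo_tool", "payload": {"plan": [0, 0, 0, 8, 0, 0, 0, 0, 0, 16, 0, 0, 0, 0, 0, 18, 0, 0, 0, 0, 0, 18, 0, 0, 0, 0, 0, 18, 0, 0]}}

```text
time: 27.4
tcp_pos: [0.5295, 0.0071, 0.2498]
eef_rot: [0.682, -0.189, 0.681, 0.189]
ft_force: [0.2, 1.3, 0.8]
finger_gap: 0.526
```

```bash
python3 f.py
cat > cap.py <<'E'
from h import *
np.set_printoptions(precision=4,suppress=True)
s=get_state();p=snapshot('wrist');print(s['tcp_pos'],rot(s)[:2,1:].ravel())
r=trace(p,'cap')
if r:
    m=r[0]['pixels'];ys,xs=np.nonzero(m)
    # fit circle radius 18 mm at z top: project boundary pixels
    c,_=cv2.findContours(m.astype(np.uint8),0,1);c=max(c,key=len)[:,0]
    P=np.array([atz(ray(p,q,s),.1465)[:2] for q in c])
    (x,y),rad=cv2.minEnclosingCircle((P*1000).astype(np.float32));print(r[0]['conf'],r[0]['box'],'circ',x,y,rad,'mean',P.mean(0))
print(s['joints'][5])
E
python3 cap.py
```

```text
t 27.55 tcp [0.5295 0.0071 0.2497] gap 0.5254718297442595 F case [ 0.3037  0.5714 -0.0382] T [-0.0028 -0.0144 -0.0068] j [-0.1271 -0.2039  1.7671 -0.      1.5783 -0.6674]
[0.5295 0.0071 0.2497] [-0.5143  0.8576  0.8576  0.5143]
0.6 [300.0, 167.1, 338.5, 210.3] circ 529.0416259765625 7.766437530517578 19.62386703491211 mean [0.5291 0.0081]
-0.6672575228837303
```

The cap is centred at about (0.529, 0.0075), under the TCP. Descending.

Call:
{"api": "servo_tool", "payload": {"plan": [4, 0, 0, 0, 0, 0, 8, 0, 0, 0, 0, 0, 11.5, 0, 0, 0, 0, 0, 12.8, 0, 0, 0, 0, 0, 12.8, 0, 0, 0, 0, 0]}}

```text
time: 28.2
tcp_pos: [0.5278, 0.0074, 0.1195]
eef_rot: [0.68, -0.188, 0.683, 0.189]
ft_force: [-0.0, 0.1, -0.2]
finger_gap: 0.529
```

Call:
{"api": "servo_tool", "payload": {"plan": [0.3, 0, 0, 0, 0, 0, 0.6, 0, 0, 0, 0, 0, 0.9, 0, 0, 0, 0, 0, 0.9, 0, 0, 0, 0, 0]}}

```text
time: 28.6
tcp_pos: [0.5298, 0.0071, 0.1133]
eef_rot: [0.682, -0.189, 0.681, 0.188]
ft_force: [-0.6, 0.1, 0.7]
finger_gap: 0.523
```

```bash
python3 f.py; python3 tabang.py
```

```text
t 28.75 tcp [0.5298 0.0071 0.1133] gap 0.5270407119298994 F case [-0.0916  0.1716  0.3834] T [-0.0357 -0.0045 -0.0096] j [-0.1271 -0.1106  1.9142 -0.      1.3372 -0.6669]
wrist [(0.87, array([355.3, 306.6, 468.9, 382.3]))]
   2.2 [380.1 298.2 508.5 459.7]
   2.3 [379.9 297.9 510.3 452. ]
   2.4 [379.6 297.6 510.7 443.8]
   2.5 [379.3 297.2 510.  435.1]
side [(0.74, array([270.3, 197. , 297.4, 233.3]))]
   2.2 [274.1 190.7 296.7 226.9]
   2.3 [271.9 191.1 296.7 226.9]
   2.4 [269.9 191.8 296.8 227. ]
   2.5 [268.2 192.8 296.8 227.1]
scene [(0.86, array([336. , 218. , 364.6, 250. ]))]
   2.2 [339.5 217.5 368.2 231. ]
   2.3 [338.  219.8 367.2 235.1]
   2.4 [336.6 222.  366.2 240.8]
   2.5 [334.7 224.2 365.2 246.2]
```

The tab now reads about 2.4–2.5. I keep descending to feel for the flange.

Call:
{"api": "servo_tool", "payload": {"plan": [0.3, 0, 0, 0, 0, 0, 0.6, 0, 0, 0, 0, 0, 0.9, 0, 0, 0, 0, 0, 0.9, 0, 0, 0, 0, 0]}}

```text
time: 29.5
tcp_pos: [0.5289, 0.0072, 0.1028]
eef_rot: [0.681, -0.188, 0.682, 0.189]
ft_force: [-0.0, -0.7, -0.7]
finger_gap: 0.525
```

Call:
{"api": "servo_tool", "payload": {"plan": [0.2, 0, 0, 0, 0, 0, 0.4, 0, 0, 0, 0, 0, 0.6, 0, 0, 0, 0, 0, 0.6, 0, 0, 0, 0, 0]}}

```text
time: 29.9
tcp_pos: [0.5292, 0.0072, 0.0973]
eef_rot: [0.681, -0.188, 0.682, 0.189]
ft_force: [-1.1, 0.8, -0.1]
finger_gap: 0.524
```

Call:
{"api": "servo_tool", "payload": {"plan": [0.1, 0, 0, 0, 0, 0, 0.2, 0, 0, 0, 0, 0, 0.3, 0, 0, 0, 0, 0, 0.3, 0, 0, 0, 0, 0]}}

```text
time: 30.3
tcp_pos: [0.5293, 0.0072, 0.0945]
eef_rot: [0.681, -0.189, 0.682, 0.189]
ft_force: [0.1, -0.7, 0.2]
finger_gap: 0.524
```

Call:
{"api": "servo_tool", "payload": {"plan": [0, 0, 0, 0, 0, 0, 0, 0, 0, 0, 0, 0, 0, 0, 0, 0, 0, 0], "grip": -0.1}}

```text
time: 30.6
tcp_pos: [0.5295, 0.0071, 0.0948]
eef_rot: [0.682, -0.189, 0.681, 0.189]
ft_force: [-0.2, 0.3, 0.4]
finger_gap: 0.454
```

Call:
{"api": "servo_tool", "payload": {"plan": [0, 0, 0, 0, 0, 0, 0, 0, 0, 0, 0, 0, 0, 0, 0, 0, 0, 0], "grip": -0.18}}

```text
time: 30.9
tcp_pos: [0.5294, 0.007, 0.0948]
eef_rot: [0.681, -0.189, 0.682, 0.188]
ft_force: [-1.5, -0.9, 1.3]
finger_gap: 0.414
```

```bash
python3 f.py
```

```text
t 31.05 tcp [0.5294 0.007  0.0948] gap 0.4137041154321494 F case [-1.3519 -1.4007  1.6081] T [-0.1788  0.3091 -0.0107] j [-0.1271 -0.0913  1.9287 -0.0002  1.3043 -0.667 ]
```

The cap is gripped at a gap of 0.414, about 35 mm. The force shows it's about 1 mm off along the jaw axis, so I'll recentre and firm up.

Call:
{"api": "servo_tool", "payload": {"plan": [0, 0, -0.06, 0, 0, 0, 0, 0, -0.1, 0, 0, 0, 0, 0, -0.1, 0, 0, 0], "grip": -0.3, "force": 25}}

```text
time: 31.4
tcp_pos: [0.5289, 0.0067, 0.0949]
eef_rot: [0.682, -0.189, 0.681, 0.189]
ft_force: [-0.1, -0.3, 2.4]
finger_gap: 0.408
```

```bash
python3 f.py
```

```text
t 31.55 tcp [0.5288 0.0067 0.0949] gap 0.4100899907099153 F case [-0.41   -0.3713  2.5494] T [-0.0294  0.1019 -0.023 ] j [-0.1282 -0.0934  1.9305  0.0001  1.3039 -0.6681]
```

Turning anticlockwise, rising with the thread.

Call:
{"api": "servo_tool", "payload": {"plan": [-0.02, 0, 0, -7, 0, 0, -0.04, 0, 0, -14, 0, 0, -0.055, 0, 0, -21, 0, 0, -0.07, 0, 0, -28, 0, 0, -0.09, 0, 0, -35, 0, 0]}}

```text
time: 32.1
tcp_pos: [0.5288, 0.0067, 0.0957]
eef_rot: [0.593, -0.386, 0.592, 0.386]
ft_force: [-0.3, -0.4, 1.9]
finger_gap: 0.408
```

```bash
python3 f.py
```

```text
t 32.25 tcp [0.5288 0.0067 0.0957] gap 0.4139098127078553 F case [-0.3504 -0.2245  2.5039] T [-0.0524  0.0824 -0.0688] j [-0.1283 -0.0944  1.9299  0.0001  1.3056 -1.2765]
```

The torque is -0.07 N m, so the cap is turning as expected. Continuing.

Call:
{"api": "servo_tool", "payload": {"plan": [-0.02, 0, 0, -7, 0, 0, -0.04, 0, 0, -14, 0, 0, -0.055, 0, 0, -21, 0, 0, -0.07, 0, 0, -28, 0, 0, -0.09, 0, 0, -35, 0, 0]}}

```text
time: 32.8
tcp_pos: [0.5287, 0.0067, 0.0966]
eef_rot: [-0.449, 0.546, -0.449, -0.546]
ft_force: [-0.6, 1.0, 2.8]
finger_gap: 0.41
```

```bash
python3 f.py
```

```text
t 32.95 tcp [0.5287 0.0067 0.0966] gap 0.40921819327027015 F case [-0.4101 -0.2427  3.0456] T [ 0.0284  0.0929 -0.0532] j [-0.1283 -0.0954  1.9293  0.0001  1.3074 -1.886 ]
```

Call:
{"api": "servo_tool", "payload": {"plan": [-0.02, 0, 0, -6, 0, 0, -0.03, 0, 0, -12, 0, 0, -0.045, 0, 0, -16, 0, 0, -0.05, 0, 0, -20, 0, 0]}}

```text
time: 33.4
tcp_pos: [0.5287, 0.0067, 0.0971]
eef_rot: [-0.349, 0.615, -0.349, -0.615]
ft_force: [-0.5, -0.4, 2.7]
finger_gap: 0.407
```

```bash
python3 f.py
```

```text
t 33.55 tcp [0.5287 0.0067 0.0971] gap 0.4108980783427576 F case [-0.1667 -0.1706  3.5909] T [ 0.0059  0.097  -0.0578] j [-0.1283 -0.0959  1.9289  0.0001  1.3083 -2.2356]
```

Call:
{"api": "servo_tool", "payload": {"plan": [-0.01, 0, 0, -3, 0, 0, -0.015, 0, 0, -6, 0, 0, -0.02, 0, 0, -9, 0, 0, -0.02, 0, 0, -9, 0, 0]}}

```text
time: 34.0
tcp_pos: [0.5287, 0.0066, 0.0974]
eef_rot: [-0.3, 0.64, -0.3, -0.64]
ft_force: [-1.3, -0.0, 3.7]
finger_gap: 0.409
```

```bash
python3 f.py
```

```text
t 34.15 tcp [0.5287 0.0066 0.0974] gap 0.4076536190288167 F case [-0.7134 -0.37    4.1489] T [ 0.0194  0.0857 -0.0431] j [-0.1283 -0.0961  1.9287  0.      1.3087 -2.3942]
```

Call:
{"api": "servo_tool", "payload": {"plan": [-0.005, 0, 0, -2, 0, 0, -0.01, 0, 0, -4, 0, 0, -0.01, 0, 0, -4, 0, 0]}}

```text
time: 34.5
tcp_pos: [0.5287, 0.0067, 0.0974]
eef_rot: [-0.277, 0.651, -0.277, -0.651]
ft_force: [-0.0, -0.2, 4.0]
finger_gap: 0.411
```

```bash
python3 f.py
```

```text
t 34.65 tcp [0.5287 0.0066 0.0975] gap 0.4102854928556648 F case [ 0.0334 -0.2187  3.9514] T [ 0.0064  0.095  -0.0702] j [-0.1283 -0.0962  1.9287 -0.      1.3089 -2.4648]
```

Call:
{"api": "servo_tool", "payload": {"plan": [-0.005, 0, 0, -2, 0, 0, -0.01, 0, 0, -4, 0, 0, -0.01, 0, 0, -4, 0, 0]}}

```text
time: 35.0
tcp_pos: [0.5287, 0.0066, 0.0975]
eef_rot: [-0.254, 0.66, -0.254, -0.66]
ft_force: [-0.7, -0.0, 4.8]
finger_gap: 0.412
```

```bash
python3 f.py
```

```text
t 35.15 tcp [0.5287 0.0066 0.0975] gap 0.40819671320873074 F case [-0.602   0.2197  4.5311] T [-0.0011  0.0614 -0.0751] j [-0.1283 -0.0963  1.9286 -0.      1.3091 -2.5348]
```

Call:
{"api": "servo_tool", "payload": {"plan": [-0.01, 0, 0, -2, 0, 0, -0.02, 0, 0, -4, 0, 0, -0.02, 0, 0, -4, 0, 0]}}

```text
time: 35.5
tcp_pos: [0.5286, 0.0066, 0.0976]
eef_rot: [-0.231, 0.668, -0.231, -0.668]
ft_force: [0.9, -0.4, 3.2]
finger_gap: 0.404
```

```bash
python3 f.py
```

```text
t 35.65 tcp [0.5286 0.0066 0.0976] gap 0.4047975051673319 F case [0.1535 0.2271 4.0344] T [-0.0004  0.0854 -0.0802] j [-0.1283 -0.0965  1.9286 -0.      1.3095 -2.6047]
```

Call:
{"api": "servo_tool", "payload": {"plan": [-0.01, 0, 0, -1.5, 0, 0, -0.02, 0, 0, -3, 0, 0, -0.02, 0, 0, -3, 0, 0]}}

```text
time: 36.0
tcp_pos: [0.5285, 0.0066, 0.0977]
eef_rot: [0.213, -0.674, 0.213, 0.674]
ft_force: [-0.3, -0.3, 4.4]
finger_gap: 0.411
```

```bash
python3 f.py
```

```text
t 36.15 tcp [0.5285 0.0066 0.0977] gap 0.4097888788249421 F case [-0.425  -0.2449  4.1787] T [ 0.0007  0.0585 -0.0847] j [-0.1283 -0.0967  1.9285 -0.      1.3098 -2.6577]
```

Call:
{"api": "servo_tool", "payload": {"plan": [-0.01, 0, 0, -1.5, 0, 0, -0.02, 0, 0, -3, 0, 0, -0.02, 0, 0, -3, 0, 0]}}

```text
time: 36.5
tcp_pos: [0.5285, 0.0067, 0.0978]
eef_rot: [0.195, -0.68, 0.195, 0.68]
ft_force: [0.1, -0.6, 2.4]
finger_gap: 0.409
```

```bash
python3 f.py
```

```text
t 36.65 tcp [0.5285 0.0066 0.0979] gap 0.4080082895561152 F case [ 0.2362 -0.2501  2.7387] T [ 0.0006  0.0353 -0.0565] j [-0.1283 -0.0969  1.9284  0.      1.3102 -2.7102]
```

Call:
{"api": "servo_tool", "payload": {"plan": [-0.01, 0, 0, -1.5, 0, 0, -0.01, 0, 0, -3, 0, 0, -0.01, 0, 0, -3, 0, 0]}}

```text
time: 37.0
tcp_pos: [0.5285, 0.0066, 0.0979]
eef_rot: [0.177, -0.684, 0.177, 0.685]
ft_force: [-0.3, 0.2, 2.2]
finger_gap: 0.408
```

```bash
python3 f.py
```

```text
t 37.15 tcp [0.5285 0.0066 0.098 ] gap 0.40979120975996025 F case [-0.2795  0.4122  1.6922] T [-0.0255  0.0341 -0.0827] j [-0.1283 -0.097   1.9284 -0.      1.3104 -2.7625]
```

Call:
{"api": "servo_tool", "payload": {"plan": [-0.01, 0, 0, -1.5, 0, 0, -0.01, 0, 0, -3, 0, 0, -0.01, 0, 0, -3, 0, 0]}}

```text
time: 37.5
tcp_pos: [0.5284, 0.0067, 0.098]
eef_rot: [0.159, -0.689, 0.159, 0.689]
ft_force: [0.8, 0.1, 1.2]
finger_gap: 0.408
```

```bash
python3 f.py
```

```text
t 37.65 tcp [0.5284 0.0067 0.098 ] gap 0.40650173899208963 F case [ 0.2177 -0.2435  1.0354] T [ 0.0009  0.0169 -0.1513] j [-0.1283 -0.097   1.9284 -0.      1.3106 -2.8148]
```

The torque has doubled to -0.15 N m, so the stop appears to be reached. A 1.5° nudge should confirm it, with an expected rise of about 0.04.

Call:
{"api": "servo_tool", "payload": {"plan": [0, 0, 0, -1, 0, 0, 0, 0, 0, -1.5, 0, 0, 0, 0, 0, -1.5, 0, 0]}}

```text
time: 38.0
tcp_pos: [0.5284, 0.0067, 0.098]
eef_rot: [0.15, -0.691, 0.15, 0.691]
ft_force: [0.1, -0.8, 0.2]
finger_gap: 0.41
```

```bash
python3 f.py
```

```text
t 38.15 tcp [0.5285 0.0067 0.0981] gap 0.4100358133553003 F case [ 0.1467 -0.3129  0.3428] T [-0.0388  0.0423 -0.1918] j [-0.1283 -0.0971  1.9283  0.      1.3106 -2.841 ]
```

-0.192 N m, just as predicted, so the cap is firmly at its stop. I'll unwind 4° to relax the stem, open slightly and lift away.

Call:
{"api": "servo_tool", "payload": {"plan": [0, 0, 0, 2, 0, 0, 0, 0, 0, 4, 0, 0, 0, 0, 0, 4, 0, 0]}}

```text
time: 38.5
tcp_pos: [0.5285, 0.0067, 0.0981]
eef_rot: [0.174, -0.685, 0.174, 0.685]
ft_force: [-0.3, -0.0, 0.5]
finger_gap: 0.406
```

Call:
{"api": "servo_tool", "payload": {"plan": [0, 0, 0, 0, 0, 0, 0, 0, 0, 0, 0, 0, 0, 0, 0, 0, 0, 0], "grip": -0.08}}

```text
time: 38.8
tcp_pos: [0.5286, 0.0067, 0.0982]
eef_rot: [-0.174, 0.685, -0.174, -0.685]
ft_force: [-0.4, -0.4, 0.6]
finger_gap: 0.46
```

```bash
python3 f.py
```

```text
t 38.95 tcp [0.5286 0.0067 0.0982] gap 0.4588974254419657 F case [ 0.1759 -0.136   0.3087] T [ 0.0046  0.0252 -0.0249] j [-0.1282 -0.0971  1.9281 -0.      1.3106 -2.7714]
```

Call:
{"api": "servo_tool", "payload": {"plan": [-0.5, 0, 0, 0, 0, 0, -1.5, 0, 0, 0, 0, 0, -4, 0, 0, 0, 0, 0, -8, 0, 0, 0, 0, 0, -12, 0, 0, 0, 0, 0]}}

```text
time: 39.5
tcp_pos: [0.5282, 0.0067, 0.2199]
eef_rot: [0.174, -0.685, 0.175, 0.685]
ft_force: [1.9, -0.4, -0.9]
finger_gap: 0.457
```

Call:
{"api": "servo_tool", "payload": {"plan": [-4, 0, 0, 0, 0, 0, -5, 0, 0, 0, 0, 0, -5, 0, 0, 0, 0, 0, -5, 0, 0, 0, 0, 0, -5, 0, 0, 0, 0, 0]}}

```text
time: 40.0
tcp_pos: [0.5275, 0.0068, 0.2656]
eef_rot: [0.174, -0.684, 0.175, 0.687]
ft_force: [-0.3, 0.7, -0.5]
finger_gap: 0.464
```

```bash
python3 f.py; python3 tabang.py
python3 - <<'E'
from h import *
np.set_printoptions(precision=1,suppress=True)
for c in('scene','side'):
    p=snapshot(c)
    print(c,{n:np.array(mark_of(p,n)[0]['position']) for n in('lens_cap_mid','battery_mid','filter_mid','lens_mid') if mark_of(p,n)})
E
```

```text
t 40.15 tcp [0.5276 0.0068 0.2658] gap 0.4604399129735962 F case [-0.3167 -0.0704 -0.4809] T [-0.0202  0.0018  0.0087] j [-0.1283 -0.211   1.7462  0.      1.6096 -2.7712]
wrist [(0.78, array([186.9, 186.2, 284.3, 258.6]))]
   2.2 [198.9 194.2 279.1 262.7]
   2.3 [193.7 194.8 279.3 261.9]
   2.4 [189.8 195.2 279.5 260.5]
   2.5 [187.1 195.4 279.7 258.8]
side [(0.95, array([273.2, 195.9, 302.5, 229.8]))]
   2.2 [274.1 190.7 296.7 226.9]
   2.3 [271.9 191.1 296.7 226.9]
   2.4 [269.9 191.8 296.8 227. ]
   2.5 [268.2 192.8 296.8 227.1]
scene [(0.83, array([336.4, 215.7, 364.5, 250.2]))]
   2.2 [339.5 217.5 368.2 231. ]
   2.3 [338.  219.8 367.2 235.1]
   2.4 [336.6 222.  366.2 240.8]
   2.5 [334.7 224.2 365.2 246.2]
scene {'lens_cap_mid': array([430.1, 245.8]), 'battery_mid': array([361., 211.]), 'filter_mid': array([288.3, 202.7]), 'lens_mid': array([199.8, 172.6])}
side {'lens_cap_mid': array([318.7, 242. ]), 'battery_mid': array([365.9, 219.4]), 'filter_mid': array([329. , 204.5]), 'lens_mid': array([376.3, 173.4])}
```

```bash
python3 -c "
from plant import *
print(job_done())"
```

```text
the job is handed in; nothing more can be done
None
```

I flipped the tab back, unscrewed the cap anticlockwise to its stop, let go, raised the gripper clear, and handed the job in at about 40 s. No verdict was reported.

**Tab:** I pinched the tongue, swung it along its arc, then pushed it further back with the fingers shut. The last wrist and scene views put it at about 2.4–2.5 rad. The last side view, which is coarser, read nearer 2.25, but the same camera read about 2.4 one look earlier.

**Cap:** I turned it about 124°. The torque stayed near 0.07 N m, then rose to 0.15. A further 1.5° brought it to 0.19, as the stem spring predicts at the stop and under the 0.3 limit. I unwound 4° before opening the fingers.

**Sideways load on the valve:** The highest reading between moves was about 4.4 N, roughly 2.2 mm, near the end of the tab swing. I eased it off straight away.

**Disagreements:**
- **Finger reach:** With the fingers partly open, the tips ended about 30 mm short of the stated TCP, so I found the grasp heights by touch.
- **Nominal points:** The networks' hinge and tongue points were several millimetres off in y from what the images showed, so I went by the images.
- **Bystanders:** In the last check the lens, filter and lens cap (scene view) were within about 5 pixels of their starting marks. The battery (scene) and lens cap (side) marks landed elsewhere, which I took as false detections and did not check further. At no time did I feel contact with any of them.

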